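Seat the strainer basket in the V of the sink caddy and shut the lid

ROBOT

A 7-joint arm with a two-finger parallel gripper is mounted at the origin on the work surface. World frame = base frame: x ahead of the robot, y to its left, z up, the work surface at z = 0. Lengths are in m, angles in degrees, forces in N, time in s.
With the tool pointing down it reaches from about 0.425 to 0.875 m from the base axis. Payload 4.7 kg.
Tool frame: the origin (TCP) lies at the very end of the fingers, on their centre line; the grasp point (between the pads) lies 19 mm behind it; x points along the fingers, z is the direction in which the jaws open and shut, and the axes are right-handed (so a half turn about x gives the same grasp; the last joint's range is limited). The gripper opens to 87 mm and grips with 3 to 60 N. Pads are 19 mm wide; open, the fingers measure 117 mm over their backs; the gripper's body (75 mm by 190 mm) begins 51 mm behind the grasp point.
Start: joints at [67.042, 18.392, -4.016, 83.108, 1.295, 78.541, -3.26], TCP at [0.262, -0.595, 0.223] pointing down, gripper open.
Joint ranges: [-163.93, 163.93], [-17.29, 119.83], [-79.2, 71.16], [3.27, 140.29], [-89.18, 269.18], [5.43, 117.66], [-154.24, 154.24]. Speed limits (degrees/s): [147.25, 147.25, 180, 180, 180, 180, 180].

INTERFACE

Orientations are given as [roll, pitch, yaw] about the fixed x, y, z axes, in that order (R = Rz(yaw) Ry(pitch) Rx(roll)).
In Python, from cell import env gives the robot as it stands. The module is installed in compiled form; this text tells all that it offers.
- The arm moves only by the tool drive_tool, never from a script. Its argument "increments" is a list of rows, each a list of 2 entries, a list of its own where there are three numbers: the shift along the tool's x, y, z scaled (see below), then the turn, a rotation vector about the tool's x, y, z scaled (see below). In form: [[[dx, dy, dz], [wx, wy, wz]], ...]. A call has 1 to 10 rows; each row shifts and turns the commanded pose from where the row before left it, along the tool's axes as they then stand; what a row does not reach is not made up. The controller multiplies each number of a shift by 0.04 m and each number of a turn by 120 degrees. A row lasts 1/10 s, in which the tool goes at most 50 mm and 8.59 degrees, less where a joint would pass 70% of its speed; a pose out of reach is approached as far as the arm can. A call with a number of a shift or a turn outside -1 to 1 is refused whole. A call with a gripper value outside its range is refused whole. "hand" is the gripper's target within -1 to 1 (fully open at 1, half-way at 0, shut at -1), set as the call begins (left out, the last holds). The fingers move at their own pace and stop on an object; "squeeze" is the grip in N (left out, the last holds). Time passes only in rows, so rows that do not move let the fingers close. It gives the time, the measured TCP pose, the force and the opening at its end, in the units of the state.
- env.get_obs(): the state, without advancing time (a new reading comes with each control period).
- env.read_camera(name): name is "scene" or "top"; returns a dict with "frame" (480x640x3 uint8, red, green, blue), "fx", "fy", "cx", "cy" (pixels), "distortion" ([k1, k2, p1, p2, k3] as OpenCV has them; the pictures are not rectified), "R" (3x3) and "t" (3): a world point X has camera coordinates R X + t. Camera axes: x right, y down, z forward; pixel columns grow to the right and rows downward; lengths in m; the calibration is good to about 2 mm. A picture is of the moment at which its call begins. There is no depth.
- env.sign_off(): hands the job in, once; it reports no verdict.
The state is a dict: "time_s": time; "qpos": joint angles; "joint_velocities": joint speeds; "effort": joint torques, N m; "tool_pos": TCP position; "tool_rot": TCP orientation; "force": force on the tool from outside, world axes, zero at the start; "wrist_torque": the same for the moment, N m; "grip_width": finger opening in m.
Only numpy, scipy, OpenCV 4.12 (cv2) and the standard library are available. Lean on these libraries where they do the work, as an engineer would, in place of code of your own. Each camera call takes 0.05 s, during which the arm holds its last target.

TASK

Slide the upturned strainer basket along the ledge, without lifting it, into the V of the steel caddy, and press it home for a moment so that it bears on both faces of the V at once; press gently, because its thin wall dents above 20 N on either face. Then swing the caddy's lid fully shut over it, with the basket still home against both faces. Leave everything else on the ledge where it stands.

Things in the scene. Friction and masses are not known exactly. Their poses are not given: they have to be found in the camera images.
- basket_center (a point): Centre (half-way up) of the loose strainer basket: a thin steel cylinder standing upturned on the ledge, perforated, closed on top, 70 mm across, 55 mm tall, about 180 g; this point is 27.5 mm above the ledge. Slides on the ledge under about 1 N; its thin wall dents if it is pressed harder than 20 N against a face of the V.
- seat (a point): Where the basket's centre is when the basket is home in the V of the caddy (27.5 mm above the ledge). Axes: +x points into the V (the direction to push, halving its angle), -x out of its open mouth, y across, z up. The V's mouth is 99 mm wide, level with the seat; in front of it (-x) the ledge is free.
- caddy: The fixed brushed-steel caddy bolted to the ledge; origin on the ledge right under the seat, axes as the seat's. An upright V of 90 degrees, walls 50 mm high, no floor plate, before a back plate 130 mm wide, 86 mm high, 66 mm behind the seat, with short side plates. Friction is about 0.6: a basket meeting one face first tends to jam there and must be eased sideways to the other.
- cheek_left: Left (+y) face of the V, a steel plate 6 mm thick, 70 mm long, 50 mm high. Origin: at ledge height, the point of its face that the home basket touches (25 mm ahead in +x and 25 mm to +y of the seat). Axes as the caddy's. The face runs at 45 degrees to them. It is rigid.
- cheek_right: Right (-y) face of the V, the mirror image of the left one: origin 25 mm ahead in +x and 25 mm to -y of the seat.
- lid (a joint): Angle of the caddy's flat steel lid, rad: 0 shut (level over the basket), 1.57 standing upright, 1.85 fully open. The hinge is stiff (0.14 N m; the lid weighs 160 g), so the lid stays where it is left.
- lid_hinge (a point): Middle of the lid's hinge line, 62 mm behind the seat in +x, 90 mm above the ledge; axes as the seat's, the hinge runs along y. The lid is 128 mm wide (y), 4 mm thick and reaches 108 mm from the hinge; shut, it points to -x with its top 94 mm above the ledge; it opens upward and backward. Its free edge is turned in by 12 mm.
- bottle: Bystander: green glass bottle, upright, 66 mm across, 230 mm tall. Origin: middle of its underside. To be left where it stands.
- salad_box: Bystander: transparent open salad container, 130 x 170 mm, 60 mm tall. Origin: middle of its underside. To be left where it stands.
- can: Bystander: flattened aluminium can, a disc 66 mm across, 22 mm thick. Origin: middle of its underside. To be left where it stands.
- scraper: Bystander: yellow silicone scraper lying flat, 195 mm long, up to 55 mm wide, 12 mm thick. Origin: middle of its underside. To be left where it stands.
- tumbler: Bystander: open steel tumbler, 72 mm across, 90 mm tall. Origin: middle of its underside. To be left where it stands.
- spoon: Bystander: steel spoon lying flat, about 200 mm long. Origin: middle of its underside. To be left where it stands.
- soap: Bystander: white soap bottle, 60 mm across, 160 mm tall. Origin: middle of its underside. To be left where it stands.
- basket: The same basket as basket_center; origin in the middle of its underside, at ledge height.
Not all that is in view belongs to the job. Leave any green look-alike of the caddy alone.

How it is judged:
By the outcome, as a careful person would: the job done as asked, in the order asked, and still so for the second after the job is handed in, with the robot touching nothing.
It also fails if it takes over 72 s, if anything falls off the work surface, if the arm or the gripper's body presses on something with over 40 N, if the wrist force passes 120 N, or if a joint passes its speed limit or range.

## Working session

There is one attempt and no reset: what is moved stays moved. The work goes in short steps, Python scripts to look and compute and a tool call to move; the robot and the scene stay as the last step left them, time stands still between calls to the robot, and variables do not carry over. Pictures are saved under pics/ and viewed, and the job is handed in when it is done.

Besides the shell and the picture viewer there is one more tool, called after "Request:" by a JSON object that holds its "name" and its "arguments", one argument or row to a line. drive_tool: Moves the arm, as the interface text tells. Shifts and turns lie within -1 to 1; 1 stands for 0.04 m of shift or 120 degrees of turn. Its arguments: {"type":"object","properties":{"increments":{"type":"array"},"hand":{"type":"number"},"squeeze":{"type":"number"}},"required":["increments"]}

```bash
mkdir -p pics; python3 - <<'E'
from cell import env
import cv2,json
print(env.get_obs())
for n in("scene","top"):
    c=env.read_camera(n); cv2.imwrite(f"pics/{n}0.png",c["frame"][:,:,::-1])
    print(n,{k:(v.tolist() if hasattr(v,'tolist') else v) for k,v in c.items() if k!="frame"})
E
```

```text
{'time_s': 0.0, 'qpos': array([67.0411277 , 18.43746685, -4.01596018, 83.17561959,  1.29501581,
       78.54098037, -3.25981155]), 'joint_velocities': array([-0.02433735,  0.12357701, -0.07796718, -0.02731535, -0.06455716,
       -0.12478344,  0.11090556]), 'effort': array([-5.03824904e-04, -4.91292679e+01, -4.04128404e-01, -3.12524593e+01,
       -6.39816304e-02,  4.37782297e-02,  1.80176758e-04]), 'tool_pos': array([ 0.26169021, -0.59438132,  0.22147334]), 'tool_rot': array([-176.99427117,   89.89103094,  116.77496497]), 'force': array([-0.00087853, -0.02926216, -0.44098206]), 'wrist_torque': array([-0.02321558,  0.01367544,  0.01348702]), 'grip_width': 0.08705846322401267}
scene {'fx': 479.3437458319942, 'fy': 479.3437458319942, 'cx': 318.726308190802, 'cy': 245.911132024762, 'distortion': [-0.1198807253204433, 0.0, 0.0, 0.0, 0.0], 'R': [[-0.3878039199571788, 0.9216895019821073, -0.009827593897839826], [0.7637994714778332, 0.31536637342854346, -0.5631646454463476], [-0.5159636489482842, -0.2259037681104573, -0.8262862703188699]], 't': [0.15759064999387234, -0.37472284107876924, 1.4295463962531252]}
top {'fx': 572.7375325539174, 'fy': 572.7375325539174, 'cx': 315.79338462815343, 'cy': 241.8964578642044, 'distortion': [-0.16808256999367163, 0.0, 0.0, 0.0, 0.0], 'R': [[0.009342196821239459, -0.9999265817670594, -0.007717151948577683], [-0.9950459830386931, -0.008532166066656393, -0.09904894638900374], [0.09897583036839838, 0.008604255799033919, -0.9950526376956299]], 't': [0.07380469756589268, 0.5165659357508682, 1.3268160039705228]}
```

View pics/scene0.png

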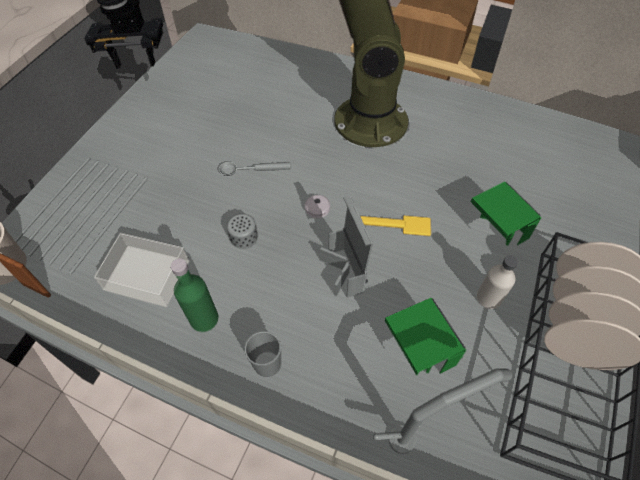

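View pics/top0.png

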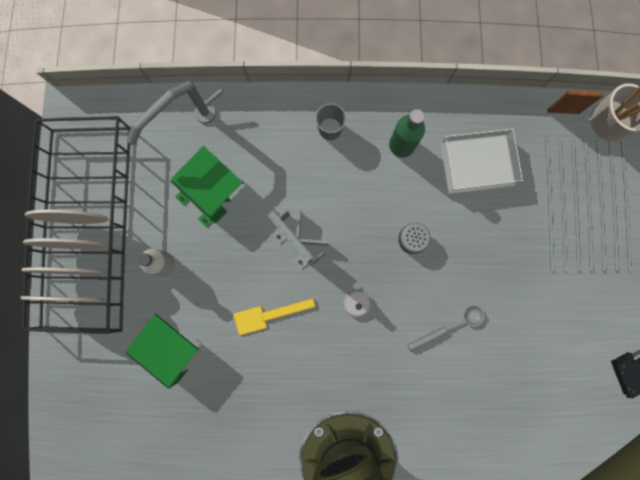

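The top view has the basket at (414,237) and the steel caddy at about (300,240), with its V opening to the right and its lid standing up. Bystanders are clear of the straight path between them. I'll zoom in.

```bash
cat > h.py <<'E'
import numpy as np,cv2
from cell import env
def cast(c,uv,z):
    K=np.array([[c["fx"],0,c["cx"]],[0,c["fy"],c["cy"]],[0,0,1]])
    p=cv2.undistortPoints(np.array(uv,float).reshape(-1,1,2),K,np.array(c["distortion"])).reshape(-1,2)
    R=np.array(c["R"]);t=np.array(c["t"]);o=-R.T@t
    d=np.c_[p,np.ones(len(p))]@R
    return o+d*((z-o[2])/d[:,2])[:,None]
def proj(c,X):
    K=np.array([[c["fx"],0,c["cx"]],[0,c["fy"],c["cy"]],[0,0,1]])
    return cv2.projectPoints(np.array(X,float).reshape(-1,1,3),cv2.Rodrigues(np.array(c["R"]))[0],np.array(c["t"]),K,np.array(c["distortion"]))[0].reshape(-1,2)
def crop(c,u0,v0,w,h,s,name):
    cv2.imwrite(name,cv2.resize(c["frame"][v0:v0+h,u0:u0+w,::-1],None,fx=s,fy=s,interpolation=cv2.INTER_CUBIC))
E
python3 - <<'E'
from h import *
t=env.read_camera("top");s=env.read_camera("scene")
crop(t,255,190,200,110,4,"pics/tc.png");crop(s,200,180,200,130,4,"pics/sc.png")
E
```

```text
(no output)
```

View pics/tc.png

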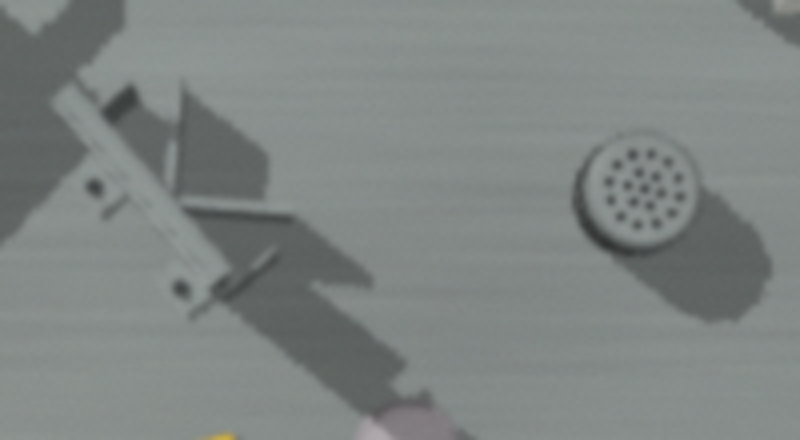

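View pics/sc.png

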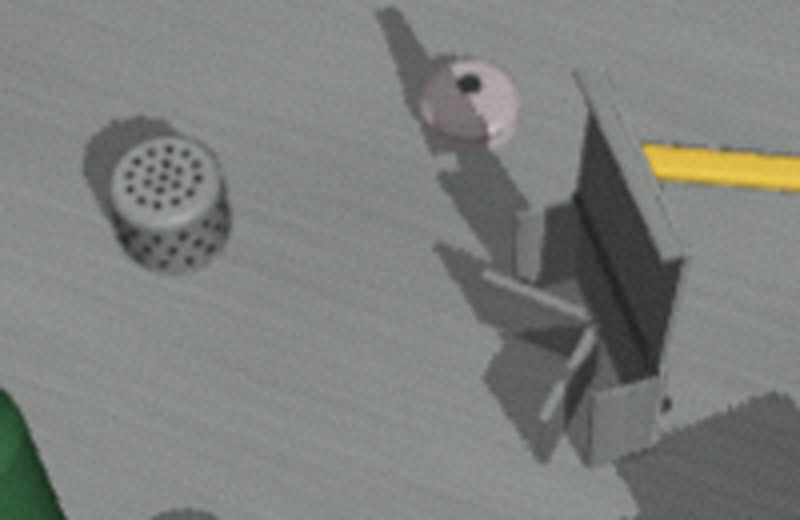

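```bash
python3 - <<'E'
from h import *
t=env.read_camera("top");s=env.read_camera("scene")
for n,c in(("t",t),("s",s)): print(n,-np.array(c["R"]).T@np.array(c["t"]))
crop(t,260,200,80,65,10,"pics/tc2.png");crop(s,305,190,80,75,8,"pics/sc2.png")
crop(t,390,215,50,45,12,"pics/tb.png")
print(cast(t,[[299,240.],[329,243],[300.5,211]],.05), cast(s,[[320.7,248],[336,284]],.05))
E
```

```text
t [0.38199465 0.06679044 1.37198664]
s [1.08492135 0.29586525 0.97173264]
[[0.51757947 0.11724523 0.05      ]
 [0.51118087 0.04757155 0.05      ]
 [0.58565268 0.11459491 0.05      ]] [[0.51301581 0.05037442 0.05      ]
 [0.58863348 0.11861502 0.05      ]]
```

View pics/tc2.png

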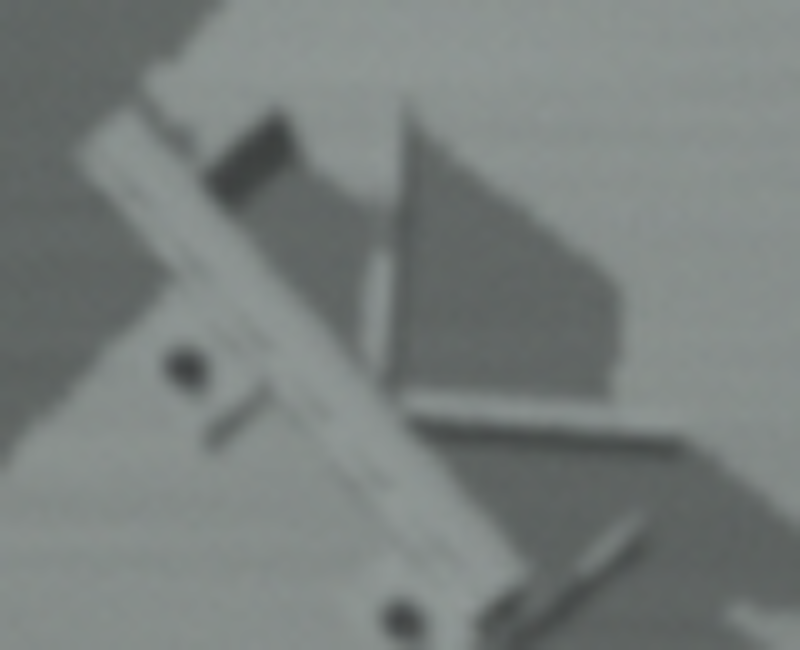

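View pics/sc2.png

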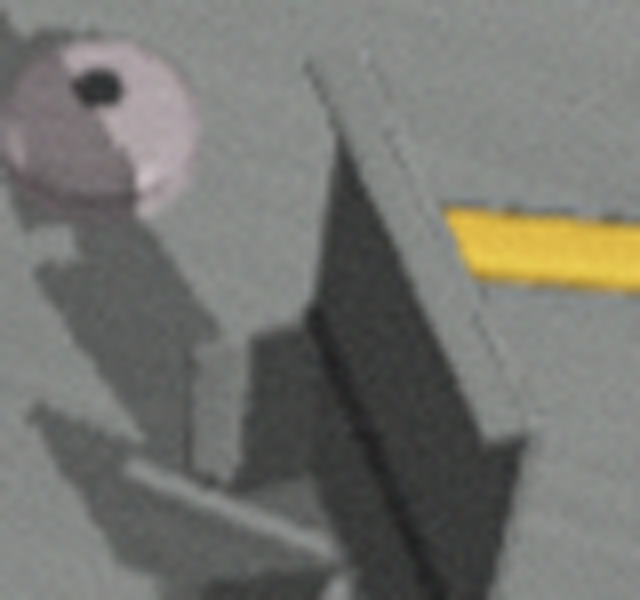

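View pics/tb.png

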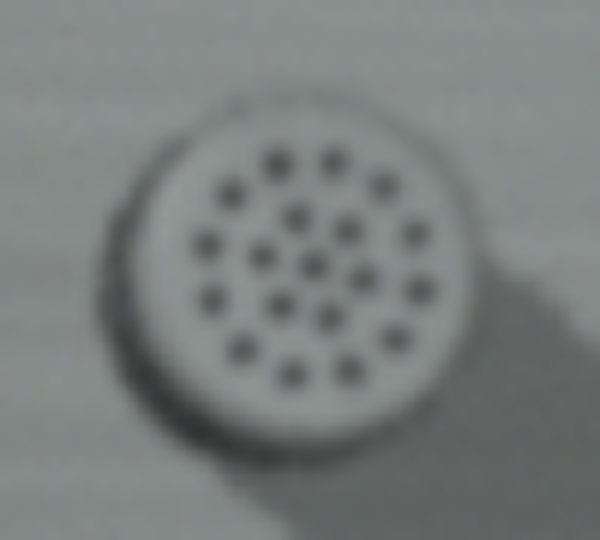

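```bash
python3 - <<'E'
from h import *
t=env.read_camera("top");s=env.read_camera("scene")
def tc(l,u,v,k): return [[u+(x+.5)/k-.5,v+(y+.5)/k-.5] for x,y in l]
print("basket",cast(t,tc([(312,266)],390,215,12),.055),cast(s,tc([(166,178)],200,180,4),.055))
print("tips top",cast(t,tc([(405,102),(685,425)],260,200,10),.05))
print("tips sc",cast(s,tc([(541,418)],200,180,4)+tc([(126,474)],305,190,8),.05))
for nm,a in(("lid top",cast(t,tc([(130,100),(525,575),(75,160),(470,630)],260,200,10),.19)),("lid sc",cast(s,tc([(310,65),(485,440)],305,190,8),.19))):
    print(nm,a); d=a[1]-a[0]; print(np.degrees(np.arctan2(d[1],d[0])),np.linalg.norm(d))
for n in ["bottle","can","tumbler"]:pass
print("can,bottle,tumbler",cast(t,[[356,303],[405,150],[330,135]],0.01))
E
```

```text
basket [[ 0.52708347 -0.15330669  0.055     ]] [[ 0.52524817 -0.15160936  0.055     ]]
tips top [[0.58859607 0.11568286 0.05      ]
 [0.51337581 0.04979059 0.05      ]]
tips sc [[0.58987719 0.11643646 0.05      ]
 [0.5154548  0.05042063 0.05      ]]
lid top [[0.56672844 0.16802899 0.19      ]
 [0.46799291 0.0844615  0.19      ]
 [0.55397899 0.17931516 0.19      ]
 [0.45649247 0.09571979 0.19      ]]
-139.75619066865312 0.12935312804326998
lid sc [[0.4627779  0.08234151 0.19      ]
 [0.55873843 0.16581718 0.19      ]]
41.01987279386354 0.12718730537657416
can,bottle,tumbler [[ 0.37276541 -0.01807812  0.01      ]
 [ 0.74530314 -0.13759946  0.01      ]
 [ 0.78091041  0.04622486  0.01      ]]
```

```bash
cat >> h.py <<'E'
from scipy.spatial.transform import Rotation as Ro
SEAT=np.array([.5515,.083]);A=np.radians(131.)
UX=np.array([np.cos(A),np.sin(A)]);UY=np.array([-np.sin(A),np.cos(A)])
def w(xp,yp): return SEAT+xp*UX+yp*UY
def sf(p): d=np.array(p)[:2]-SEAT; return np.array([d@UX,d@UY])
def plan(target=None):
    o=env.get_obs(); p=o["tool_pos"]; R=Ro.from_euler("xyz",o["tool_rot"],degrees=True).as_matrix()
    # goal: x down, z along +/-UY
    best=None
    for s in(1,-1):
        z=s*np.r_[UY,0]; x=np.array([0,0,-1.]); G=np.c_[x,np.cross(z,x),z]
        rv=Ro.from_matrix(R.T@G).as_rotvec(degrees=True)
        if best is None or np.linalg.norm(rv)<np.linalg.norm(best[0]): best=(rv,G,s)
    rv,G,s=best
    print("t",o["time_s"],"pos",p.round(4),"seatframe",sf(p).round(4),"sign",s,"force",o["force"].round(2),"grip",round(o["grip_width"],4))
    print("rot needed deg",rv.round(2),"scaled",(rv/120).round(4),"q",o["qpos"].round(1))
    if target is not None:
        d=np.array(target)-p
        print("shift tool(goal axes) mm",(G.T@d*1000).round(1),"scaled total",(G.T@d/.04).round(3))
E
python3 - <<'E'
from h import *
print(sf([.526,-.1525]),w(-.161,0),w(-.03,0))
plan([.526,-.1525,.15])
E
```

```text
[-0.1610046  0.173747 ] [ 0.6571255  -0.03850824] [0.57118177 0.06035871]
t 0.4 pos [ 0.2619 -0.5948  0.2225] seatframe [-0.3216  0.6633] sign 1 force [-0.84  0.11  0.03] grip 0.087
rot needed deg [ 7.277e+01 -1.000e-02  1.000e-02] scaled [ 6.064e-01 -0.000e+00  1.000e-04] q [67.  18.4 -4.  83.1  1.3 78.5 -3.3]
shift tool(goal axes) mm [  72.5 -160.6 -489.5] scaled total [  1.811  -4.015 -12.238]
```

Request:
{"name": "drive_tool", "arguments": {
  "increments": [
    [[0,0,0],[0.0674,0,0]],
    [[0,0,0],[0.0674,0,0]],
    [[0,0,0],[0.0674,0,0]],
    [[0,0,0],[0.0674,0,0]],
    [[0,0,0],[0.0674,0,0]],
    [[0,0,0],[0.0674,0,0]],
    [[0,0,0],[0.0674,0,0]],
    [[0,0,0],[0.0674,0,0]],
    [[0,0,0],[0.0674,0,0]],
    [[0,0,0],[0,0,0]]
  ],
  "hand": 1,
  "squeeze": 3
}}

```text
time_s: 1.4
tool_pos: [0.262, -0.5949, 0.2226]
tool_rot: [15.2, 90.0, -123.8]
force: [-1.0, -0.5, -0.5]
grip_width: 0.0873
```

```bash
python3 -c "
from h import *
plan([.526,-.1525,.15])"
```

```text
t 1.4 pos [ 0.262  -0.5949  0.2226] seatframe [-0.3217  0.6633] sign 1 force [-0.99 -0.46 -0.52] grip 0.0873
rot needed deg [-0.04  0.01 -0.  ] scaled [-0.0004  0.0001 -0.    ] q [ 59.6  18.2   5.4  83.4  -1.7  78.4 -73.9]
shift tool(goal axes) mm [  72.6 -160.7 -489.5] scaled total [  1.815  -4.017 -12.238]
```

Request:
{"name": "drive_tool", "arguments": {
  "increments": [
    [[0,-0.21,-0.65],[0,0,0]],
    [[0,-0.21,-0.65],[0,0,0]],
    [[0,-0.21,-0.65],[0,0,0]],
    [[0,-0.21,-0.65],[0,0,0]],
    [[0,-0.21,-0.65],[0,0,0]],
    [[0,-0.21,-0.65],[0,0,0]],
    [[0,-0.21,-0.65],[0,0,0]],
    [[0,-0.21,-0.65],[0,0,0]],
    [[0,-0.21,-0.65],[0,0,0]],
    [[0,-0.21,-0.65],[0,0,0]]
  ]
}}

```text
time_s: 2.4
tool_pos: [0.4037, -0.36, 0.2228]
tool_rot: [73.0, 90.0, -65.8]
force: [0.9, 0.6, -0.0]
grip_width: 0.0873
```

Request:
{"name": "drive_tool", "arguments": {
  "increments": [
    [[0,-0.21,-0.65],[0,0,0]],
    [[0,-0.21,-0.65],[0,0,0]],
    [[0,-0.21,-0.65],[0,0,0]],
    [[0,-0.21,-0.65],[0,0,0]],
    [[0.3,-0.21,-0.65],[0,0,0]],
    [[0.3,-0.21,-0.65],[0,0,0]],
    [[0.3,-0.21,-0.65],[0,0,0]],
    [[0.3,-0.21,-0.65],[0,0,0]],
    [[0.3,-0.237,-0.538],[0,0,0]],
    [[0.3,0,0],[0,0,0]]
  ]
}}

```text
time_s: 3.4
tool_pos: [0.5278, -0.1482, 0.1503]
tool_rot: [-167.2, 89.9, 54.4]
force: [-0.7, -0.6, -0.6]
grip_width: 0.0869
```

```bash
python3 -c "
from h import *
plan([.526,-.1525,.008])
c=env.read_camera('top');crop(c,330,170,160,120,5,'pics/a1.png')
c=env.read_camera('scene');crop(c,170,150,160,120,5,'pics/a2.png')"
```

```text
t 3.4 pos [ 0.5278 -0.1482  0.1503] seatframe [-0.1589  0.1696] sign 1 force [-0.67 -0.62 -0.62] grip 0.0869
rot needed deg [ 0.53 -0.12  0.03] scaled [ 0.0044 -0.001   0.0002] q [  28.1    9.6  -16.6  102.7    2.8   68.1 -127.8]
shift tool(goal axes) mm [142.3   2.1   4.2] scaled total [3.557 0.051 0.104]
```

View pics/a2.png

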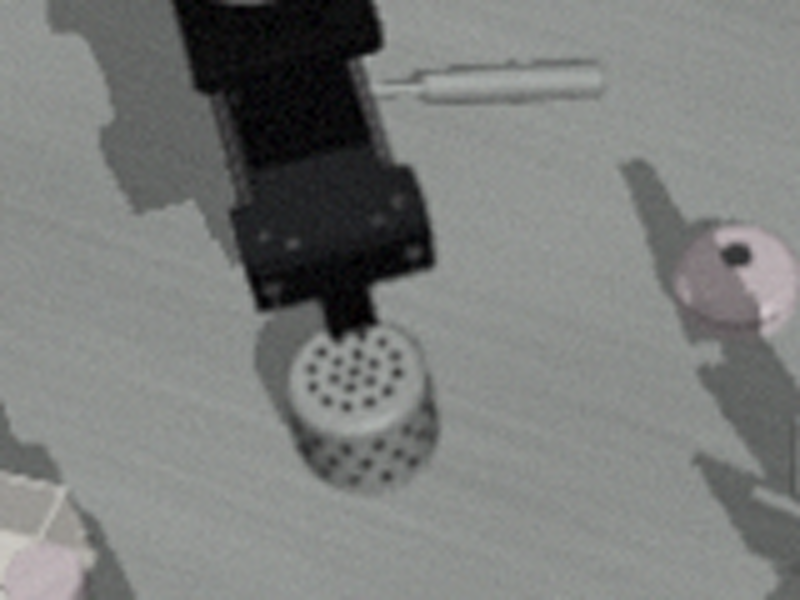

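The gripper is above the basket. Joint 7 is close to its limit, so I'll turn the wrist half a turn, which gives the same grasp.

Request:
{"name": "drive_tool", "arguments": {
  "increments": [
    [[0,0.05,0.1],[-0.068,0,0]],
    [[0,0,0],[-0.068,0,0]],
    [[0,0,0],[-0.068,0,0]],
    [[0,0,0],[-0.068,0,0]],
    [[0,0,0],[-0.068,0,0]],
    [[0,0,0],[-0.068,0,0]],
    [[0,0,0],[-0.068,0,0]],
    [[0,0,0],[-0.068,0,0]],
    [[0,0,0],[-0.068,0,0]],
    [[0,0,0],[-0.068,0,0]]
  ]
}}

```text
time_s: 4.5
tool_pos: [0.524, -0.1589, 0.1513]
tool_rot: [-13.7, 89.9, -70.9]
force: [-0.1, -0.2, -0.6]
grip_width: 0.0868
```

Request:
{"name": "drive_tool", "arguments": {
  "increments": [
    [[0,0,0],[-0.068,0,0]],
    [[0,0,0],[-0.068,0,0]],
    [[0,0,0],[-0.068,0,0]],
    [[0,0,0],[-0.068,0,0]],
    [[0,0,0],[-0.068,0,0]],
    [[0,0,0],[-0.068,0,0]],
    [[0,0,0],[-0.068,0,0]],
    [[0,0,0],[-0.068,0,0]],
    [[0,0,0],[-0.068,0,0]],
    [[0,0,0],[-0.068,0,0]]
  ]
}}

```text
time_s: 5.5
tool_pos: [0.524, -0.159, 0.1512]
tool_rot: [-98.0, 89.9, -73.6]
force: [-0.3, -0.5, -0.9]
grip_width: 0.0872
```

Request:
{"name": "drive_tool", "arguments": {
  "increments": [
    [[0,0,0],[-0.068,0,0]],
    [[0,0,0],[-0.068,0,0]],
    [[0,0,0],[0,0,0]]
  ]
}}

```text
time_s: 5.8
tool_pos: [0.5241, -0.1588, 0.1511]
tool_rot: [-112.3, 89.9, -71.9]
force: [0.4, 0.6, 0.3]
grip_width: 0.0868
```

```bash
python3 -c "
from h import *
plan([.526,-.1525,.008])"
```

```text
t 5.8 pos [ 0.5241 -0.1588  0.1511] seatframe [-0.1645  0.1794] sign -1 force [0.36 0.62 0.25] grip 0.0868
rot needed deg [-0.57 -0.03  0.07] scaled [-0.0047 -0.0003  0.0006] q [ 42.8  11.  -31.9 102.3   6.3  68.5  49.5]
shift tool(goal axes) mm [143.1   3.5   5.6] scaled total [3.579 0.088 0.141]
```

Request:
{"name": "drive_tool", "arguments": {
  "increments": [
    [[0.2,0.09,0.14],[-0.005,0,0]],
    [[0.5,0,0],[0,0,0]],
    [[0.5,0,0],[0,0,0]],
    [[0.5,0,0],[0,0,0]],
    [[0,0,0],[0,0,0]],
    [[0,0,0],[0,0,0]]
  ]
}}

```text
time_s: 6.4
tool_pos: [0.5262, -0.1502, 0.0825]
tool_rot: [113.6, 90.0, 154.6]
force: [0.4, 1.2, 0.8]
grip_width: 0.0868
```

```bash
python3 -c "
from h import *
plan([.526,-.1525,.008])
c=env.read_camera('top');crop(c,330,170,160,120,5,'pics/b1.png')
c=env.read_camera('scene');crop(c,170,150,160,120,5,'pics/b2.png')"
```

```text
t 6.4 pos [ 0.5262 -0.1502  0.0825] seatframe [-0.1594  0.1721] sign -1 force [0.35 1.24 0.83] grip 0.0868
rot needed deg [ 0.04 -0.02 -0.04] scaled [ 0.0004 -0.0001 -0.0003] q [ 41.2  15.2 -31.7 106.2   9.   61.1  47.1]
shift tool(goal axes) mm [74.5 -1.6 -1.7] scaled total [ 1.862 -0.039 -0.042]
```

View pics/b2.png

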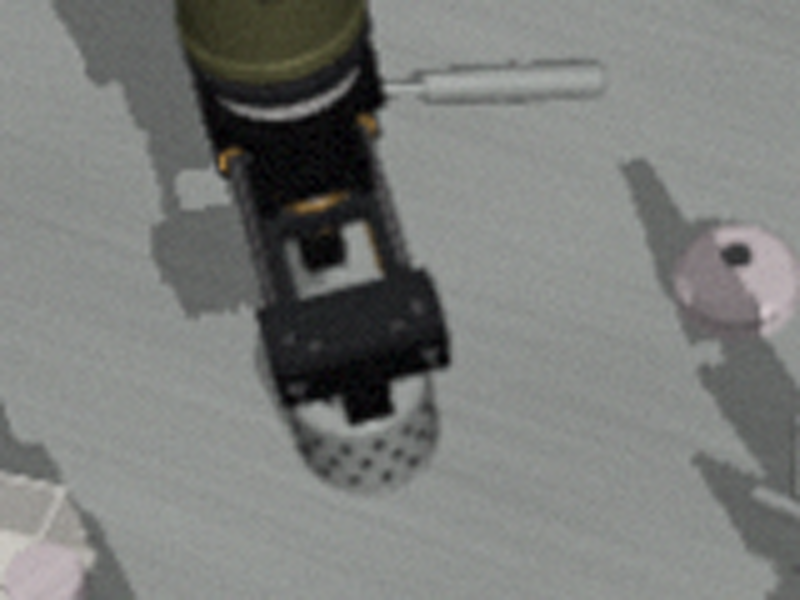

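View pics/b1.png

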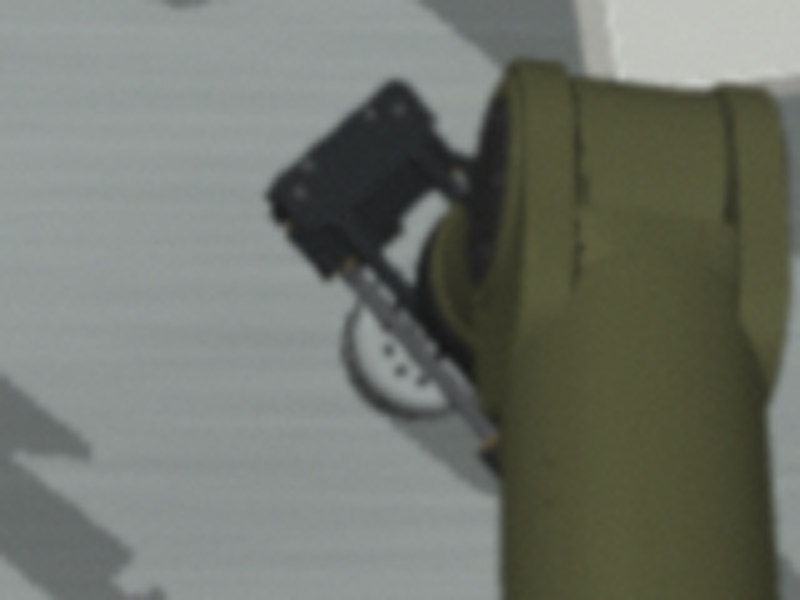

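Request:
{"name": "drive_tool", "arguments": {
  "increments": [
    [[0.4,-0.02,-0.04],[0,0,0]],
    [[0.45,0,0],[0,0,0]],
    [[0.45,0,0],[0,0,0]],
    [[0.45,0,0],[0,0,0]],
    [[0,0,0],[0,0,0]],
    [[0,0,0],[0,0,0]]
  ]
}}

```text
time_s: 7.1
tool_pos: [0.5264, -0.1522, 0.0135]
tool_rot: [-61.1, 89.9, -20.0]
force: [0.9, 0.7, 0.6]
grip_width: 0.0868
```

```bash
python3 -c "
from h import *
plan([.526,-.1525,.008])"
```

```text
t 7.1 pos [ 0.5264 -0.1522  0.0135] seatframe [-0.161   0.1732] sign -1 force [0.94 0.67 0.56] grip 0.0868
rot needed deg [0.08 0.03 0.06] scaled [0.0007 0.0003 0.0005] q [ 39.8  20.4 -30.3 109.2  12.6  53.6  44.5]
shift tool(goal axes) mm [ 5.5  0.  -0.5] scaled total [ 0.138  0.    -0.013]
```

Request:
{"name": "drive_tool", "arguments": {
  "increments": [
    [[0.05,0,0],[0,0,0]],
    [[0,0,0],[0,0,0]],
    [[0,0,0],[0,0,0]],
    [[0,0,0],[0,0,0]],
    [[0,0,0],[0,0,0]],
    [[0,0,0],[0,0,0]],
    [[0,0,0],[0,0,0]]
  ],
  "hand": 0.4,
  "squeeze": 3
}}

```text
time_s: 7.8
tool_pos: [0.5262, -0.1522, 0.0111]
tool_rot: [-69.4, 89.9, -28.3]
force: [-0.2, 0.6, 4.4]
grip_width: 0.0697
```

```bash
python3 -c "
from h import *
plan(np.r_[w(-.07,0),.0105])"
```

```text
t 7.8 pos [ 0.5262 -0.1522  0.0111] seatframe [-0.1609  0.1734] sign -1 force [-0.23  0.57  4.43] grip 0.0697
rot needed deg [0.1  0.02 0.06] scaled [0.0008 0.0002 0.0005] q [ 39.7  20.6 -30.3 109.3  12.8  53.4  44.5]
shift tool(goal axes) mm [  0.6  90.9 173.4] scaled total [0.015 2.273 4.334]
```

Request:
{"name": "drive_tool", "arguments": {
  "increments": [
    [[0,0.05,0.1],[0,0,0]],
    [[0,0.1,0.2],[0,0,0]],
    [[0,0.1,0.2],[0,0,0]],
    [[0,0.1,0.2],[0,0,0]],
    [[0,0.1,0.2],[0,0,0]],
    [[0,0.1,0.2],[0,0,0]],
    [[0,0.1,0.2],[0,0,0]],
    [[0,0.1,0.2],[0,0,0]],
    [[0,0.1,0.2],[0,0,0]],
    [[0,0,0],[0,0,0]]
  ]
}}

```text
time_s: 8.8
tool_pos: [0.5554, -0.0786, 0.0105]
tool_rot: [25.1, 89.8, 66.4]
force: [0.6, 1.3, 2.5]
grip_width: 0.0699
```

```bash
python3 -c "
from h import *
plan(np.r_[w(-.07,0),.0105])"
```

```text
t 8.8 pos [ 0.5554 -0.0786  0.0105] seatframe [-0.1245  0.103 ] sign -1 force [0.64 1.29 2.54] grip 0.0699
rot needed deg [ 0.24  0.14 -0.07] scaled [ 0.002   0.0012 -0.0006] q [ 32.7  22.4 -31.7 107.4  14.2  54.   35.7]
shift tool(goal axes) mm [ -0.   54.5 103. ] scaled total [-1.000e-03  1.363e+00  2.576e+00]
```

Request:
{"name": "drive_tool", "arguments": {
  "increments": [
    [[0,0.1,0.2],[0,0,0]],
    [[0,0.1,0.2],[0,0,0]],
    [[0,0.1,0.2],[0,0,0]],
    [[0,0.1,0.2],[0,0,0]],
    [[0,0.1,0.2],[0,0,0]],
    [[0,0.1,0.2],[0,0,0]],
    [[0,0.1,0.2],[0,0,0]],
    [[0,0.1,0.2],[0,0,0]],
    [[0,0.1,0.2],[0,0,0]],
    [[0,0.1,0.2],[0,0,0]]
  ]
}}

```text
time_s: 9.8
tool_pos: [0.5888, 0.002, 0.0104]
tool_rot: [71.4, 90.0, 112.5]
force: [0.0, -0.3, -0.9]
grip_width: 0.0701
```

```bash
python3 -c "
from h import *
plan(np.r_[w(-.07,0),.0105])"
```

```text
t 9.8 pos [0.5888 0.002  0.0104] seatframe [-0.0856  0.025 ] sign -1 force [ 0.01 -0.35 -0.88] grip 0.0701
rot needed deg [ 0.1   0.01 -0.02] scaled [ 0.0009  0.     -0.0001] q [ 24.2  25.7 -32.5 103.4  16.4  55.7  26.1]
shift tool(goal axes) mm [-0.1 15.6 25. ] scaled total [-0.003  0.39   0.625]
```

Request:
{"name": "drive_tool", "arguments": {
  "increments": [
    [[0,0.1,0.16],[0,0,0]],
    [[0,0.1,0.15],[0,0,0]],
    [[0,0.1,0.14],[0,0,0]],
    [[0,0,0],[0,0,0]],
    [[0,0,0],[0,0,0]]
  ]
}}

```text
time_s: 10.3
tool_pos: [0.5941, 0.0219, 0.0104]
tool_rot: [178.7, 90.0, -140.2]
force: [0.1, 0.2, -1.6]
grip_width: 0.07
```

```bash
python3 -c "
from h import *
plan(np.r_[w(-.07,0),.0105])
c=env.read_camera('top');crop(c,250,170,160,120,5,'pics/c1.png')
c=env.read_camera('scene');crop(c,240,180,160,120,5,'pics/c2.png')"
```

```text
t 10.3 pos [0.5941 0.0219 0.0104] seatframe [-0.0741  0.0079] sign -1 force [ 0.07  0.15 -1.63] grip 0.07
rot needed deg [ 0.11 -0.02 -0.  ] scaled [ 0.0009 -0.0002 -0.    ] q [ 22.3  26.4 -32.7 102.5  16.8  56.   23.9]
shift tool(goal axes) mm [-0.1  4.1  7.9] scaled total [-0.002  0.102  0.198]
```

View pics/c2.png

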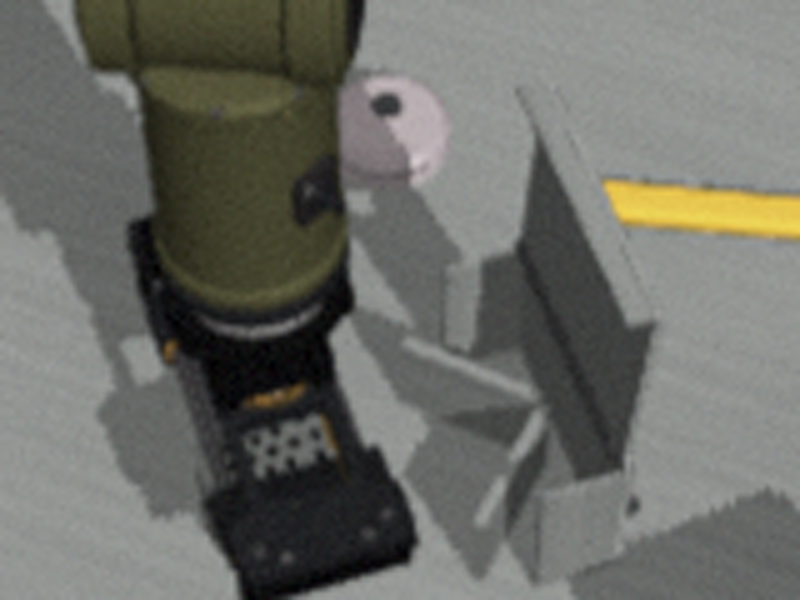

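View pics/c1.png

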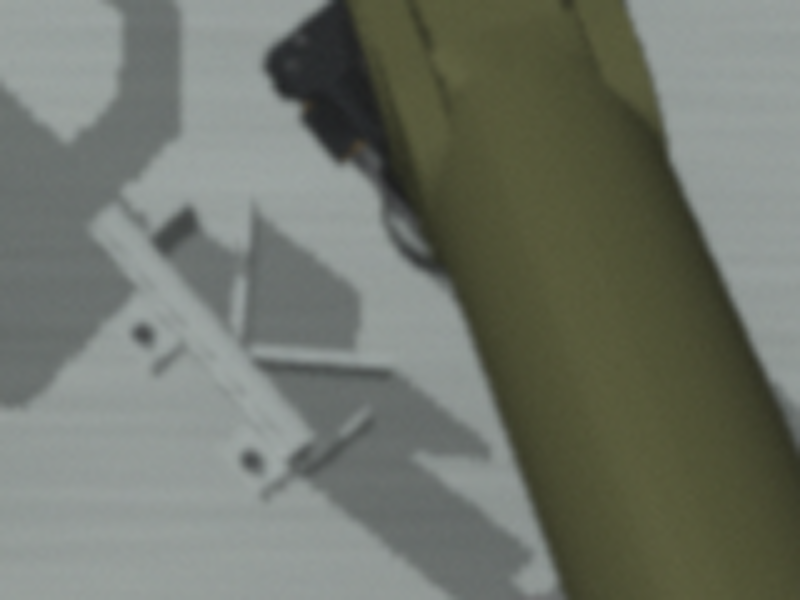

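Request:
{"name": "drive_tool", "arguments": {
  "increments": [
    [[0.015,0.1,0.1],[0,0,0]],
    [[0,0.2,0.1],[0,0,0]],
    [[0,0.2,0],[0,0,0]],
    [[0,0.2,0],[0,0,0]],
    [[0,0.2,0],[0,0,0]],
    [[0,0.2,0],[0,0,0]],
    [[0,0.1,0],[0,0,0]],
    [[0,0,0],[0,0,0]],
    [[0,0,0],[0,0,0]]
  ]
}}

```text
time_s: 11.3
tool_pos: [0.5681, 0.0644, 0.01]
tool_rot: [96.2, 89.9, 137.4]
force: [-0.4, 2.1, 3.2]
grip_width: 0.0699
```

```bash
python3 -c "
from h import *
plan(np.r_[w(-.025,0),.0105])
c=env.read_camera('scene');crop(c,240,180,160,120,5,'pics/d2.png')"
```

```text
t 11.3 pos [0.5681 0.0644 0.01  ] seatframe [-0.0249 -0.0003] sign -1 force [-0.45  2.12  3.22] grip 0.0699
rot needed deg [ 0.12 -0.01 -0.08] scaled [ 0.001  -0.0001 -0.0007] q [ 19.7  24.2 -34.  105.7  16.2  55.   19.7]
shift tool(goal axes) mm [-0.5 -0.1 -0.3] scaled total [-0.012 -0.002 -0.008]
```

View pics/d2.png

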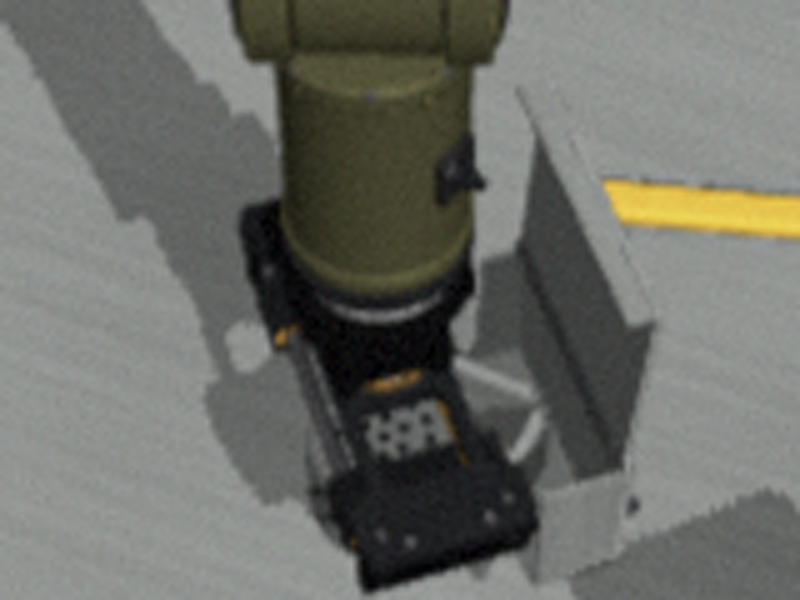

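Request:
{"name": "drive_tool", "arguments": {
  "increments": [
    [[0,0,0],[0,0,0]],
    [[0,0,0],[0,0,0]],
    [[0,0,0],[0,0,0]],
    [[0,0,0],[0,0,0]],
    [[0,0,0],[0,0,0]]
  ],
  "hand": 1
}}

```text
time_s: 11.85
tool_pos: [0.5687, 0.0631, 0.0098]
tool_rot: [176.3, 90.0, -142.7]
force: [-0.5, -0.6, 0.3]
grip_width: 0.0863
```

Request:
{"name": "drive_tool", "arguments": {
  "increments": [
    [[0,-0.1,0],[0,0,0]],
    [[0,-0.25,0],[0,0,0]],
    [[0,-0.25,0],[0,0,0]],
    [[0,-0.25,0],[0,0,0]],
    [[0,-0.25,0],[0,0,0]],
    [[0,-0.25,0],[0,0,0]],
    [[0,-0.15,0],[0,0,0]],
    [[0,0,0],[0,0,0]]
  ]
}}

```text
time_s: 12.65
tool_pos: [0.6088, 0.0169, 0.0098]
tool_rot: [-99.3, 90.0, -58.3]
force: [1.0, -0.2, -0.1]
grip_width: 0.0872
```

```bash
python3 -c "
from h import *
plan(np.r_[w(-.037,0),.0105])
c=env.read_camera('top');crop(c,250,170,160,120,5,'pics/e1.png')
c=env.read_camera('scene');crop(c,240,180,160,120,5,'pics/e2.png')"
```

```text
t 12.65 pos [0.6088 0.0169 0.0098] seatframe [-0.0875  0.0001] sign -1 force [ 1.02 -0.22 -0.14] grip 0.0872
rot needed deg [ 0.01 -0.    0.02] scaled [ 0.     -0.      0.0001] q [ 22.   27.9 -32.2 100.4  17.4  56.7  24.2]
shift tool(goal axes) mm [-0.7 50.5  0.1] scaled total [-0.017  1.262  0.002]
```

View pics/e2.png

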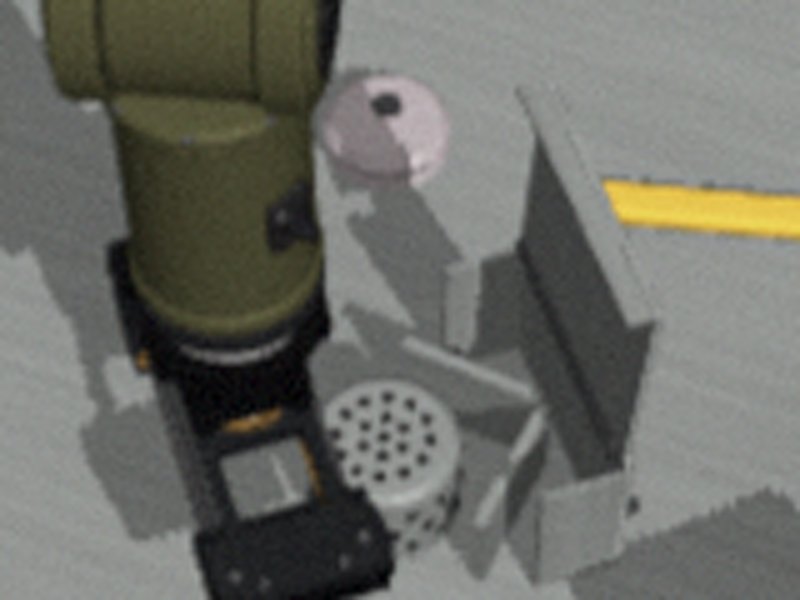

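View pics/e1.png

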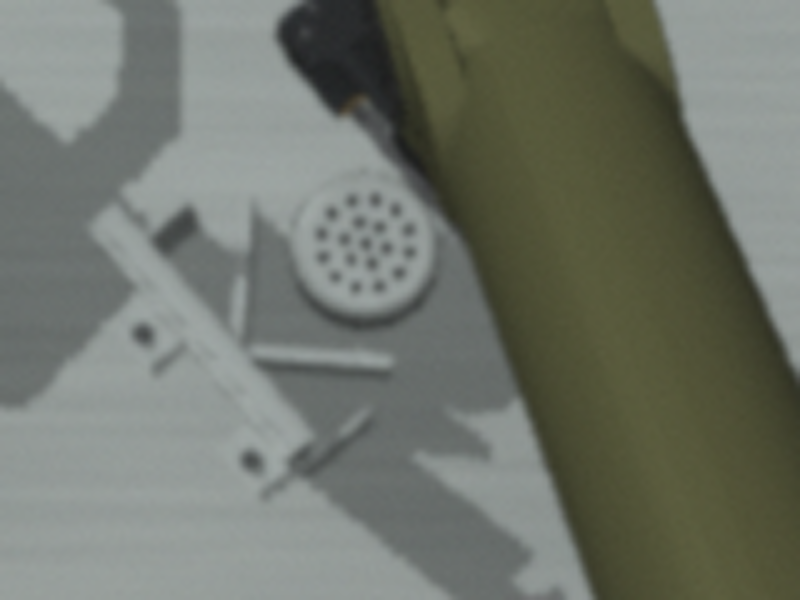

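```bash
python3 -c "
from h import *
t=env.read_camera('top');s=env.read_camera('scene')
def tc(l,u,v,k): return [[u+(x+.5)/k-.5,v+(y+.5)/k-.5] for x,y in l]
b=cast(t,tc([(365.5,244.5)],250,170,5),.055)[0];print(b,sf(b))
b=cast(s,tc([(382,437)],240,180,5),.055)[0];print(b,sf(b))
crop(t,290,195,60,55,13,'pics/f1.png');crop(s,300,235,60,70,8,'pics/f2.png')
"
```

```text
[0.56769497 0.06265936 0.055     ] [-0.02597613  0.00112216]
[0.56769593 0.06181726 0.055     ] [-0.0266123   0.00167391]
```

View pics/f1.png

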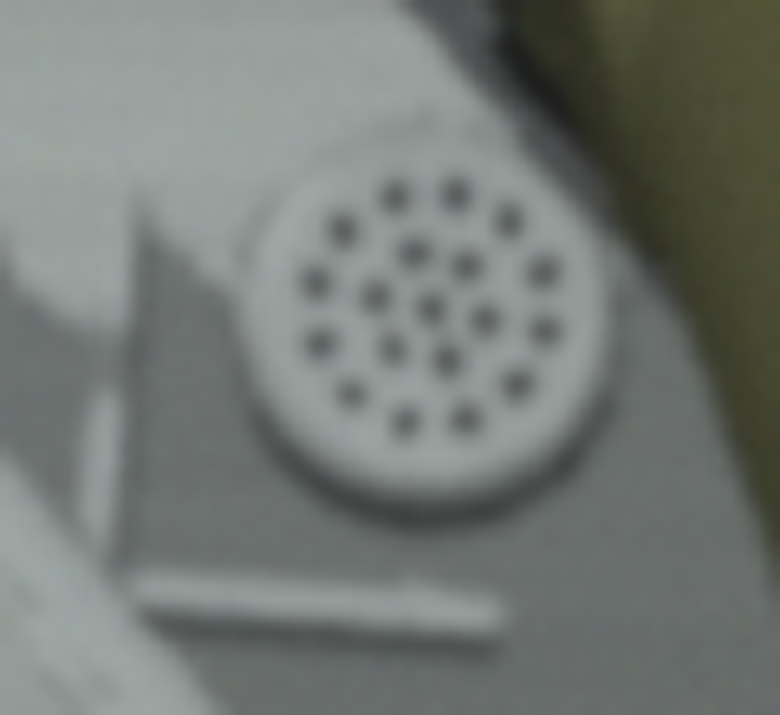

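View pics/f2.png

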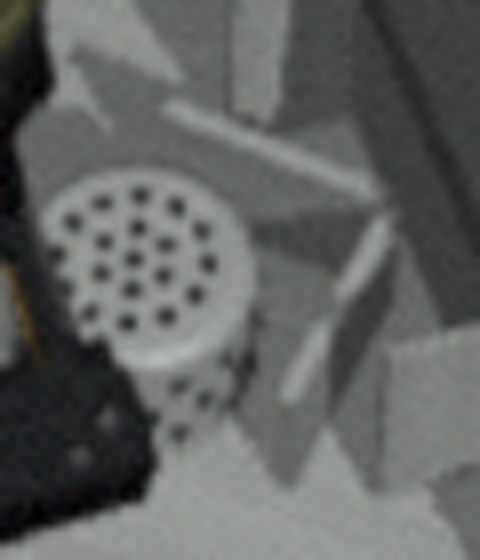

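```bash
python3 -c "
from h import *
t=env.read_camera('top');s=env.read_camera('scene')
def tc(l,u,v,k): return [[u+(x+.5)/k-.5,v+(y+.5)/k-.5] for x,y in l]
def seat(P):
  a,b,c,d=P[:,:2] # face1 tip, inner ; face2 tip, inner
  n=[]
  for p,q in((a,b),(c,d)):
    v=(q-p)/np.linalg.norm(q-p); m=np.array([-v[1],v[0]])
    if m@(np.array([.57,.06])-p)<0:m=-m
    n.append((m,m@p+.035)); print('dir',np.degrees(np.arctan2(v[1],v[0])))
  S=np.linalg.solve(np.array([n[0][0],n[1][0]]),[n[0][1],n[1][1]]); print('seat',S,sf(S),'tips mid',(a+c)/2,sf((a+c)/2))
seat(cast(t,tc([(135,190),(114,560),(503,597),(132,568)],290,195,13),.05))
seat(cast(s,tc([(284,396),(383,214),(160,112),(370,196)],300,235,8),.05))
b=cast(t,tc([(432,308)],290,195,13),.055)[0];print(b,sf(b))
"
```

```text
dir 177.49518906380007
dir 85.99610363593811
seat [0.55448655 0.08251725] [-0.00232369 -0.00193727] tips mid [0.55354237 0.08269751] [-0.00156821 -0.00134295]
dir 176.53854550585692
dir 86.7541473523989
seat [0.55253759 0.08393643] [ 2.60072063e-05 -1.39743164e-03] tips mid [0.55252293 0.08265202] [-0.00093372 -0.00054372]
[0.56832718 0.06250372 0.055     ] [-0.02650836  0.00074713]
```

```bash
sed -i 's/SEAT=np.array(\[.5515,.083\]);A=np.radians(131.)/SEAT=np.array([.553,.083]);A=np.radians(131.5)/' h.py; python3 -c "
from h import *
plan(np.r_[w(-.068,0),.0105])
print(sf([.5680,.0625]))
"
```

```text
t 12.95 pos [0.6079 0.0187 0.01  ] seatframe [-0.0845  0.0015] sign -1 force [0.64 0.58 0.04] grip 0.0874
rot needed deg [-0.36 -0.   -0.01] scaled [-0.003  -0.     -0.0001] q [ 21.9  27.8 -32.3 100.5  17.3  56.7  24.2]
shift tool(goal axes) mm [-0.5 16.5  1.5] scaled total [-0.013  0.414  0.037]
[-0.02529289  0.00234938]
```

Request:
{"name": "drive_tool", "arguments": {
  "increments": [
    [[-0.01,0,0.04],[-0.003,0,0]],
    [[0,0,0],[0,0,0]],
    [[0,0,0],[0,0,0]],
    [[0,0,0],[0,0,0]],
    [[0,0,0],[0,0,0]],
    [[0,0,0],[0,0,0]]
  ],
  "hand": 0.03,
  "squeeze": 20
}}

```text
time_s: 13.55
tool_pos: [0.6094, 0.0191, 0.0103]
tool_rot: [-148.0, 90.0, -106.5]
force: [-0.7, 0.6, 0.0]
grip_width: 0.0488
```

Request:
{"name": "drive_tool", "arguments": {
  "increments": [
    [[0,0.15,0],[0,0,0]],
    [[0,0.15,0],[0,0,0]],
    [[0,0.15,0],[0,0,0]],
    [[0,0.15,0],[0,0,0]],
    [[0,0.1,0],[0,0,0]],
    [[0,0,0],[0,0,0]]
  ]
}}

```text
time_s: 14.15
tool_pos: [0.5904, 0.0409, 0.0104]
tool_rot: [156.9, 90.0, -161.6]
force: [-0.0, 0.4, 0.2]
grip_width: 0.045
```

```bash
python3 -c "
from h import *
plan(np.r_[w(-.037,0),.0105])
c=env.read_camera('top');crop(c,270,185,100,80,8,'pics/g1.png')"
```

```text
t 14.15 pos [0.5904 0.0409 0.0104] seatframe [-0.0563 -0.0001] sign -1 force [-0.02  0.36  0.23] grip 0.045
rot needed deg [ 0.02 -0.01 -0.  ] scaled [ 0.0001 -0.0001 -0.    ] q [ 20.9  26.2 -33.1 102.9  16.9  55.9  22.4]
shift tool(goal axes) mm [-0.1 19.3 -0.1] scaled total [-0.003  0.483 -0.001]
```

View pics/g1.png

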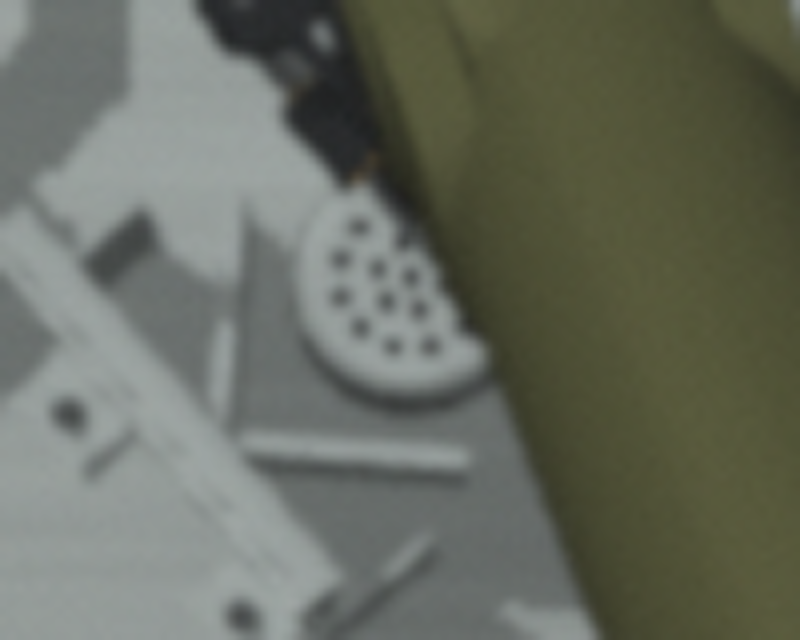

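Request:
{"name": "drive_tool", "arguments": {
  "increments": [
    [[0,0.06,0],[0,0,0]],
    [[0,0.06,0],[0,0,0]],
    [[0,0.06,0],[0,0,0]],
    [[0,0.06,0],[0,0,0]],
    [[0,0.06,0],[0,0,0]],
    [[0,0.05,0],[0,0,0]],
    [[0,0,0],[0,0,0]],
    [[0,0,0],[0,0,0]]
  ]
}}

```text
time_s: 15.0
tool_pos: [0.5813, 0.051, 0.0103]
tool_rot: [113.6, 90.0, 155.1]
force: [0.3, -0.1, 0.2]
grip_width: 0.0446
```

```bash
python3 -c "
from h import *
plan(np.r_[w(-.037,0),.0105])
c=env.read_camera('top');crop(c,270,185,100,80,8,'pics/g2.png')"
```

```text
t 15.0 pos [0.5813 0.051  0.0103] seatframe [-0.0428  0.    ] sign -1 force [ 0.31 -0.15  0.22] grip 0.0446
rot needed deg [-0.03 -0.01 -0.03] scaled [-0.0002 -0.0001 -0.0002] q [ 20.4  25.4 -33.5 104.1  16.7  55.5  21.3]
shift tool(goal axes) mm [-0.2  5.8  0. ] scaled total [-0.006  0.144  0.   ]
```

View pics/g2.png

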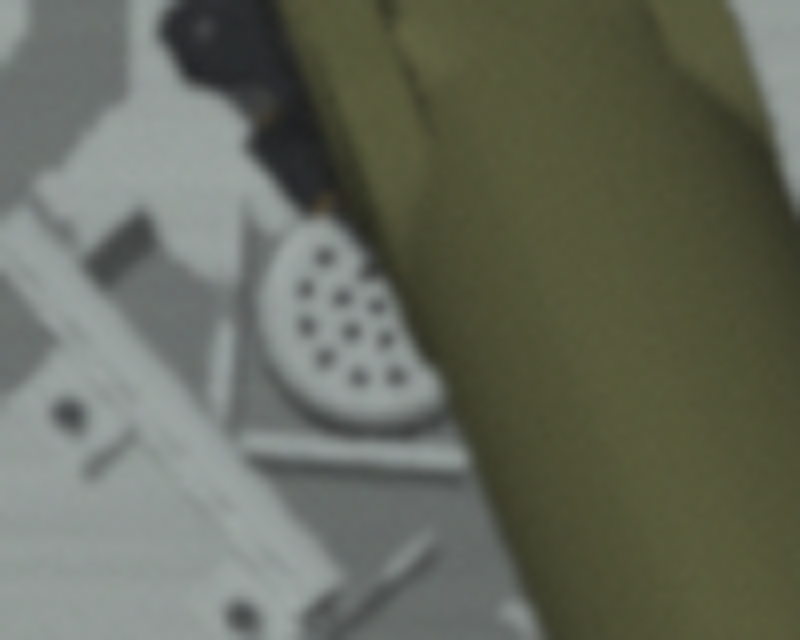

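Request:
{"name": "drive_tool", "arguments": {
  "increments": [
    [[0,0.025,0],[0,0,0]],
    [[0,0.025,0],[0,0,0]],
    [[0,0.025,0],[0,0,0]],
    [[0,0,0],[0,0,0]],
    [[0,0,0],[0,0,0]]
  ]
}}

```text
time_s: 15.55
tool_pos: [0.5794, 0.053, 0.0103]
tool_rot: [142.9, 90.0, -175.7]
force: [-1.0, -0.5, 0.0]
grip_width: 0.0446
```

Request:
{"name": "drive_tool", "arguments": {
  "increments": [
    [[0,0.025,0],[0,0,0]],
    [[0,0,0],[0,0,0]],
    [[0,0,0],[0,0,0]]
  ]
}}

```text
time_s: 15.85
tool_pos: [0.5788, 0.0537, 0.0103]
tool_rot: [139.7, 90.0, -178.8]
force: [0.5, -0.2, -0.4]
grip_width: 0.0451
```

```bash
cat >>h.py <<'E'
def frc(n=4):
    F=[]
    for i in range(n):
        F.append(env.get_obs()["force"]); env.read_camera("top")
    F=np.array(F); m=F.mean(0); print("F seat x,y",(m[:2]@UX).round(2),(m[:2]@UY).round(2),"z",m[2].round(2),"each x",(F[:,:2]@UX).round(1))
E
python3 -c "
from h import *
plan(np.r_[w(-.037,0),.0105]);frc()
c=env.read_camera('top');crop(c,270,185,100,80,8,'pics/g3.png')"
```

```text
t 15.85 pos [0.5788 0.0537 0.0103] seatframe [-0.0391  0.0001] sign -1 force [ 0.49 -0.24 -0.42] grip 0.0451
rot needed deg [-0.04 -0.01 -0.01] scaled [-0.0004 -0.0001 -0.0001] q [ 20.2  25.2 -33.6 104.4  16.6  55.4  21. ]
shift tool(goal axes) mm [-0.2  2.1  0.1] scaled total [-0.005  0.051  0.001]
F seat x,y -0.25 0.01 z -0.17 each x [-0.5 -0.1 -0.6  0.2]
```

View pics/g3.png

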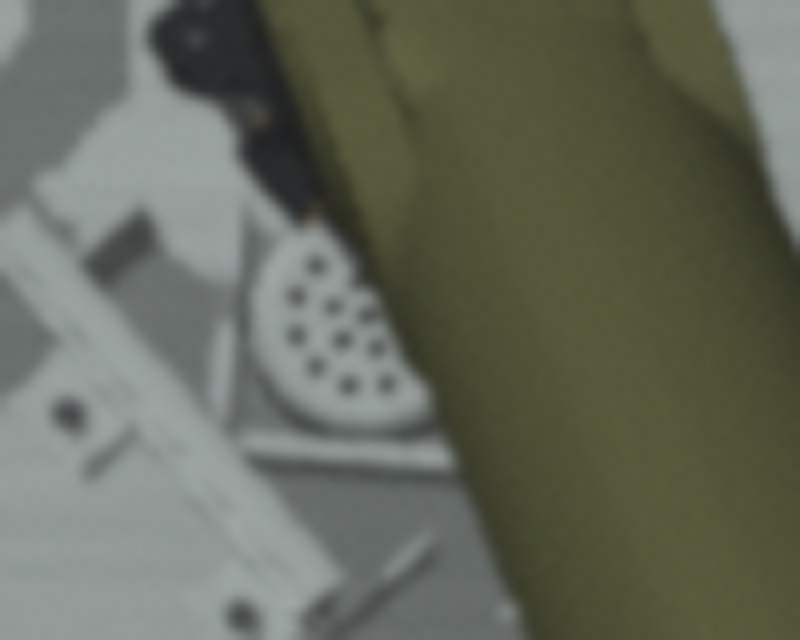

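Request:
{"name": "drive_tool", "arguments": {
  "increments": [
    [[0,0.02,0.02],[0,0,0]],
    [[0,0.02,0.01],[0,0,0]],
    [[0,0,0],[0,0,0]],
    [[0,0,0],[0,0,0]]
  ]
}}

```text
time_s: 16.5
tool_pos: [0.5788, 0.0558, 0.0103]
tool_rot: [22.1, 90.0, 63.6]
force: [0.6, 0.1, -0.4]
grip_width: 0.0446
```

```bash
python3 -c "
from h import *
plan();frc(3)"
```

```text
t 16.5 pos [0.5788 0.0558 0.0103] seatframe [-0.0375 -0.0012] sign -1 force [ 0.57  0.06 -0.43] grip 0.0446
rot needed deg [-0.04  0.   -0.  ] scaled [-0.0003  0.     -0.    ] q [ 20.   25.2 -33.7 104.4  16.6  55.4  20.8]
F seat x,y -0.2 -0.26 z -0.52 each x [-0.3  0.2 -0.5]
```

Request:
{"name": "drive_tool", "arguments": {
  "increments": [
    [[0,0.02,0],[0,0,0]],
    [[0,0,0],[0,0,0]],
    [[0,0,0],[0,0,0]]
  ]
}}

```text
time_s: 16.95
tool_pos: [0.5783, 0.0563, 0.0104]
tool_rot: [-61.6, 90.0, -20.1]
force: [1.0, -1.7, 0.1]
grip_width: 0.0448
```

```bash
python3 -c "
from h import *
plan();frc(3)
c=env.read_camera('top');crop(c,270,185,100,80,8,'pics/g4.png')"
```

```text
t 16.95 pos [0.5783 0.0563 0.0104] seatframe [-0.0368 -0.0012] sign -1 force [ 0.96 -1.7   0.07] grip 0.0448
rot needed deg [-0.04  0.    0.01] scaled [-0.0004  0.      0.0001] q [ 20.   25.1 -33.7 104.5  16.6  55.4  20.7]
F seat x,y -0.67 0.4 z -0.21 each x [-1.9 -0.3  0.2]
```

View pics/g4.png

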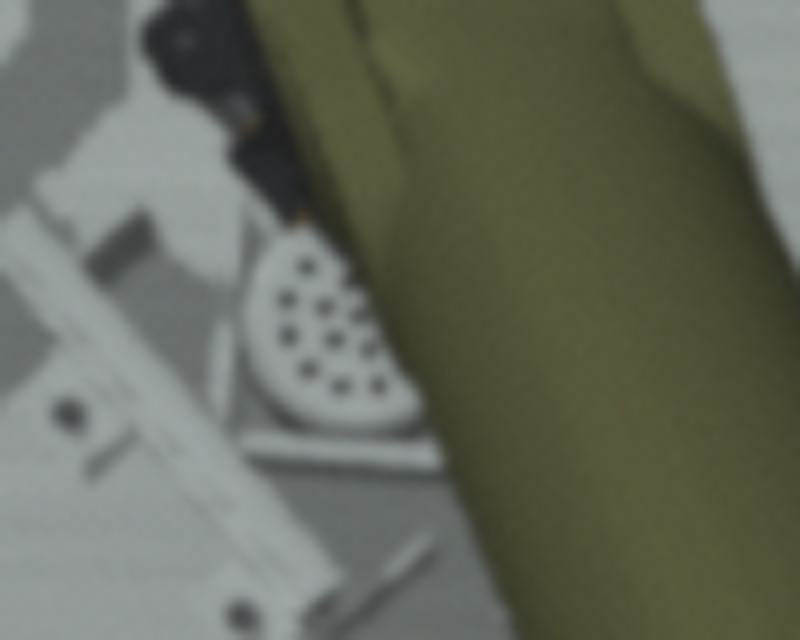

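Request:
{"name": "drive_tool", "arguments": {
  "increments": [
    [[0,0.015,0],[0,0,0]],
    [[0,0,0],[0,0,0]],
    [[0,0,0],[0,0,0]]
  ]
}}

```text
time_s: 17.45
tool_pos: [0.5779, 0.0566, 0.0103]
tool_rot: [-83.1, 90.0, -41.6]
force: [1.0, -0.2, -0.9]
grip_width: 0.0451
```

```bash
python3 -c "
from h import *
plan();frc(3)"
```

```text
t 17.45 pos [0.5779 0.0566 0.0103] seatframe [-0.0362 -0.0012] sign -1 force [ 0.96 -0.25 -0.86] grip 0.0451
rot needed deg [-0.04  0.    0.01] scaled [-0.0004  0.      0.0001] q [ 20.   25.1 -33.7 104.5  16.6  55.4  20.7]
F seat x,y -1.05 -0.13 z -0.65 each x [-0.8 -0.9 -1.4]
```

Request:
{"name": "drive_tool", "arguments": {
  "increments": [
    [[0,0.015,0],[0,0,0]],
    [[0,0,0],[0,0,0]],
    [[0,0,0],[0,0,0]]
  ]
}}

```text
time_s: 17.9
tool_pos: [0.5777, 0.0567, 0.0104]
tool_rot: [-83.7, 90.0, -42.3]
force: [2.0, -2.8, 0.1]
grip_width: 0.0448
```

```bash
python3 -c "
from h import *
plan();frc(3)"
```

```text
t 17.9 pos [0.5777 0.0567 0.0104] seatframe [-0.0361 -0.0011] sign -1 force [ 1.97 -2.84  0.08] grip 0.0448
rot needed deg [-0.06  0.    0.04] scaled [-0.0005  0.      0.0003] q [ 20.   25.  -33.7 104.6  16.6  55.3  20.6]
F seat x,y -2.61 0.42 z -0.61 each x [-3.4 -2.2 -2.2]
```

Request:
{"name": "drive_tool", "arguments": {
  "increments": [
    [[0,0.015,0],[0,0,0]],
    [[0,0,0],[0,0,0]],
    [[0,0,0],[0,0,0]]
  ]
}}

```text
time_s: 18.35
tool_pos: [0.5776, 0.0568, 0.0105]
tool_rot: [-78.9, 89.9, -37.4]
force: [3.7, -4.3, -1.6]
grip_width: 0.045
```

```bash
python3 -c "
from h import *
plan();frc(3)
c=env.read_camera('top');crop(c,270,185,100,80,8,'pics/g5.png')"
```

```text
t 18.35 pos [0.5776 0.0568 0.0105] seatframe [-0.0359 -0.0011] sign -1 force [ 3.7  -4.27 -1.59] grip 0.045
rot needed deg [-0.07  0.01  0.07] scaled [-0.0006  0.0001  0.0006] q [ 20.   25.  -33.7 104.6  16.6  55.3  20.6]
F seat x,y -5.33 -0.03 z -1.5 each x [-5.7 -4.3 -6. ]
```

View pics/g5.png

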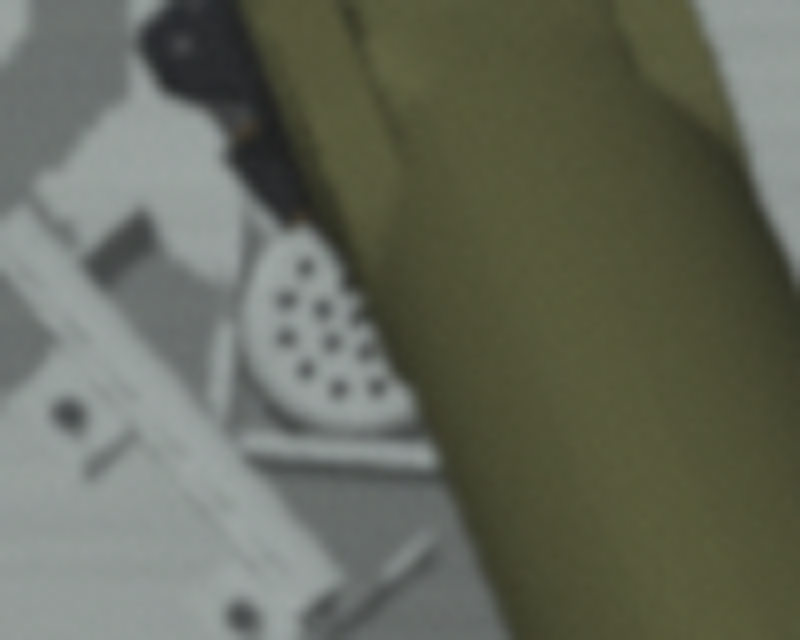

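Request:
{"name": "drive_tool", "arguments": {
  "increments": [
    [[0,0,0.02],[0,0,0]],
    [[0,0,0],[0,0,0]],
    [[0,0,0],[0,0,0]]
  ]
}}

```text
time_s: 18.85
tool_pos: [0.5777, 0.057, 0.0103]
tool_rot: [-139.5, 89.9, -98.1]
force: [1.8, -4.9, -0.3]
grip_width: 0.0448
```

```bash
python3 -c "
from h import *
plan();frc(4)"
```

```text
t 18.85 pos [0.5777 0.057  0.0103] seatframe [-0.0359 -0.0012] sign -1 force [ 1.76 -4.85 -0.32] grip 0.0448
rot needed deg [-0.07 -0.07  0.06] scaled [-0.0006 -0.0005  0.0005] q [ 19.9  25.1 -33.7 104.5  16.7  55.4  20.6]
F seat x,y -5.03 1.54 z -0.46 each x [-4.8 -5.5 -5.3 -4.5]
```

Request:
{"name": "drive_tool", "arguments": {
  "increments": [
    [[0,0,0.02],[0,0,0]],
    [[0,0,0],[0,0,0]],
    [[0,0,0],[0,0,0]]
  ]
}}

```text
time_s: 19.35
tool_pos: [0.5778, 0.057, 0.0103]
tool_rot: [-161.5, 89.8, -120.1]
force: [0.2, -5.3, 0.8]
grip_width: 0.0448
```

```bash
python3 -c "
from h import *
plan();frc(4)"
```

```text
t 19.35 pos [0.5778 0.057  0.0103] seatframe [-0.0359 -0.0013] sign -1 force [ 0.21 -5.26  0.78] grip 0.0448
rot needed deg [-0.08 -0.14  0.05] scaled [-0.0006 -0.0012  0.0004] q [ 19.8  25.1 -33.6 104.4  16.7  55.5  20.5]
F seat x,y -5.05 3.21 z 0.91 each x [-4.1 -5.4 -5.2 -5.5]
```

Under the straight push the force on the basket ran along the bisector, 45° from each face normal. That is outside the 31° friction cone, so both faces must have been bearing. The lateral nudge also met stiff resistance from the right face. I'll centre again and press a little more.

Request:
{"name": "drive_tool", "arguments": {
  "increments": [
    [[0,0,-0.02],[0,0,0]],
    [[0,0,-0.02],[0,0,0]],
    [[0,0.01,0],[0,0,0]],
    [[0,0.01,0],[0,0,0]],
    [[0,0,0],[0,0,0]],
    [[0,0,0],[0,0,0]]
  ]
}}

```text
time_s: 20.15
tool_pos: [0.5776, 0.057, 0.0105]
tool_rot: [-70.7, 89.9, -29.2]
force: [5.6, -3.9, -2.7]
grip_width: 0.0449
```

```bash
python3 -c "
from h import *
plan();frc(6)"
```

```text
t 20.15 pos [0.5776 0.057  0.0105] seatframe [-0.0358 -0.0012] sign -1 force [ 5.62 -3.91 -2.66] grip 0.0449
rot needed deg [-0.08  0.04  0.13] scaled [-0.0007  0.0004  0.0011] q [ 19.9  25.  -33.7 104.6  16.7  55.2  20.5]
F seat x,y -6.62 -0.56 z -2.14 each x [-6.7 -7.  -6.4 -6.6 -7.3 -5.9]
```

Request:
{"name": "drive_tool", "arguments": {
  "increments": [
    [[0,0.01,0.005],[0,0,0]],
    [[0,0.01,0],[0,0,0]],
    [[0,0,0],[0,0,0]],
    [[0,0,0],[0,0,0]],
    [[0,0,0],[0,0,0]],
    [[0,0,0],[0,0,0]]
  ]
}}

```text
time_s: 21.05
tool_pos: [0.5776, 0.057, 0.0106]
tool_rot: [-76.6, 89.8, -35.2]
force: [5.9, -5.5, -1.1]
grip_width: 0.0447
```

```bash
python3 -c "
from h import *
plan();frc(6)"
```

```text
t 21.05 pos [0.5776 0.057  0.0106] seatframe [-0.0358 -0.0012] sign -1 force [ 5.85 -5.49 -1.1 ] grip 0.0447
rot needed deg [-0.1   0.04  0.18] scaled [-0.0008  0.0004  0.0015] q [ 19.9  24.9 -33.7 104.7  16.7  55.2  20.5]
F seat x,y -7.86 -0.05 z -2.35 each x [-8.  -7.3 -7.7 -8.4 -8.1 -7.7]
```

Request:
{"name": "drive_tool", "arguments": {
  "increments": [
    [[0,-0.03,0],[0,0,0]],
    [[0,-0.05,0],[0,0,0]],
    [[0,-0.1,0],[0,0,0]],
    [[0,-0.3,0],[0,0,0]],
    [[0,-0.4,0],[0,0,0]],
    [[0,-0.4,0],[0,0,0]],
    [[0,-0.4,0],[0,0,0]],
    [[-0.6,-0.2,0],[0,0,0]],
    [[-0.8,0,0],[0,0,0]],
    [[-0.8,0,0],[0,0,0]]
  ]
}}

```text
time_s: 22.35
tool_pos: [0.6263, 0.001, 0.0988]
tool_rot: [116.1, 89.9, 157.4]
force: [-0.5, -0.6, -0.9]
grip_width: 0.0449
```

Request:
{"name": "drive_tool", "arguments": {
  "increments": [
    [[-0.8,0,0],[0,0,0]],
    [[-0.8,0,0],[0,0,0]],
    [[-0.8,0,0],[0,0,0]],
    [[-0.8,0,0],[0,0,0]],
    [[-0.6,0,0],[0,0,0]],
    [[-0.4,0,0],[0,0,0]],
    [[0,0,0],[0,0,0]],
    [[0,0,0],[0,0,0]]
  ],
  "hand": -1
}}

```text
time_s: 23.15
tool_pos: [0.6258, 0.0021, 0.2653]
tool_rot: [135.2, 89.9, 176.6]
force: [-0.1, -0.0, -1.0]
grip_width: 0.0007
```

```bash
python3 -c "
from h import *
plan(np.r_[w(.13,0),.27])
c=env.read_camera('top');crop(c,240,160,160,120,5,'pics/h1.png')
c=env.read_camera('scene');crop(c,240,180,160,120,5,'pics/h2.png')"
```

```text
t 23.15 pos [0.6258 0.0021 0.2653] seatframe [-0.1088 -0.001 ] sign -1 force [-0.13 -0.05 -0.97] grip 0.0007
rot needed deg [-0.07 -0.05 -0.05] scaled [-0.0005 -0.0004 -0.0004] q [ 25.2  17.8 -35.2  82.1  10.2  83.5  31.5]
shift tool(goal axes) mm [ -4.7 238.8  -1. ] scaled total [-0.118  5.97  -0.024]
```

View pics/h1.png

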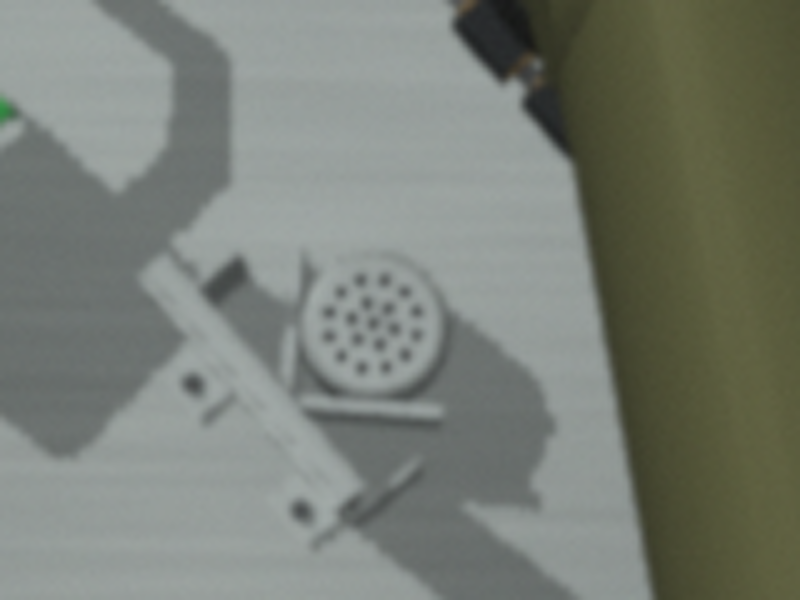

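View pics/h2.png

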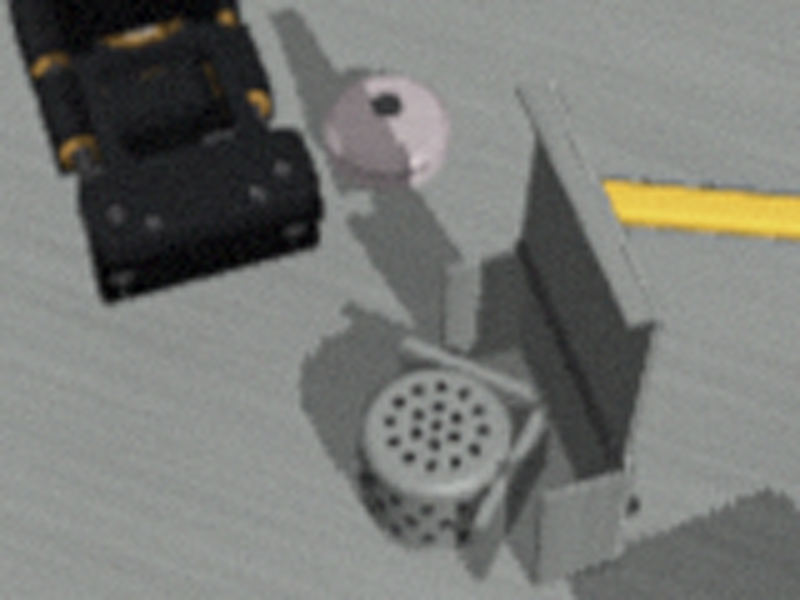

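Request:
{"name": "drive_tool", "arguments": {
  "increments": [
    [[0,0.3,0],[0,0,0]],
    [[0,0.6,0],[0,0,0]],
    [[0,0.6,0],[0,0,0]],
    [[0,0.6,0],[0,0,0]],
    [[0,0.6,0],[0,0,0]],
    [[0,0.6,0],[0,0,0]],
    [[0,0.6,0],[0,0,0]],
    [[0,0.6,0],[0,0,0]],
    [[0,0.6,0],[0,0,0]],
    [[0,0.5,0],[0,0,0]]
  ]
}}

```text
time_s: 24.25
tool_pos: [0.4761, 0.1723, 0.2664]
tool_rot: [-76.9, 90.0, -35.4]
force: [0.6, 0.3, -0.2]
grip_width: 0.0002
```

```bash
python3 -c "
from h import *
plan(np.r_[w(.112,0),.165])"
```

```text
t 24.25 pos [0.4761 0.1723 0.2664] seatframe [ 0.1178 -0.0016] sign -1 force [ 0.58  0.35 -0.23] grip 0.0002
rot needed deg [0.01 0.   0.01] scaled [0.0001 0.     0.0001] q [ 19.5   1.6 -42.8  98.    1.1  80.8  18.1]
shift tool(goal axes) mm [101.4  -5.8  -1.6] scaled total [ 2.535 -0.146 -0.039]
```

Request:
{"name": "drive_tool", "arguments": {
  "increments": [
    [[0.4,0,0],[0,0,0]],
    [[0.5,0,0],[0,0,0]],
    [[0.5,0,0],[0,0,0]],
    [[0.5,0,0],[0,0,0]],
    [[0.5,0,0],[0,0,0]],
    [[0,0,0],[0,0,0]],
    [[0,0,0],[0,0,0]]
  ]
}}

```text
time_s: 24.95
tool_pos: [0.4774, 0.1708, 0.1707]
tool_rot: [120.8, 90.0, 162.3]
force: [0.5, 0.6, -0.3]
grip_width: 0.0002
```

```bash
python3 -c "
from h import *
plan(np.r_[w(.09,0),.165])
c=env.read_camera('top');crop(c,220,160,160,120,5,'pics/i1.png')
c=env.read_camera('scene');crop(c,280,120,160,180,3.3,'pics/i2.png')"
```

```text
t 24.95 pos [0.4774 0.1708 0.1707] seatframe [ 0.1159 -0.0016] sign -1 force [ 0.53  0.58 -0.29] grip 0.0002
rot needed deg [-0.04 -0.01 -0.01] scaled [-0.0003 -0.0001 -0.0001] q [ 18.6   5.7 -43.2 105.8   4.1  70.1  15.6]
shift tool(goal axes) mm [  5.7 -25.9  -1.6] scaled total [ 0.141 -0.646 -0.039]
```

View pics/i2.png

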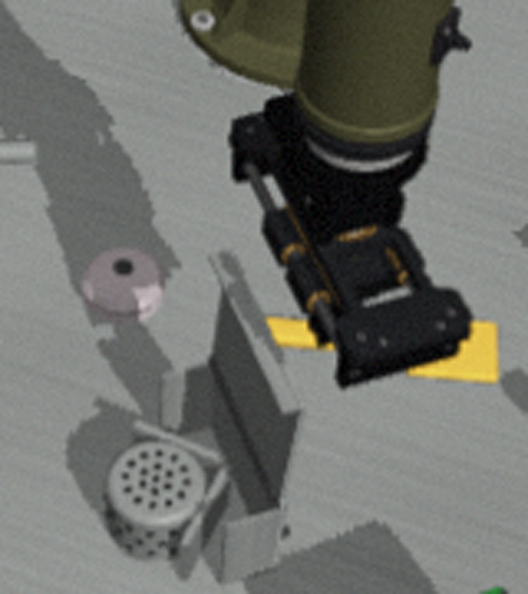

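Request:
{"name": "drive_tool", "arguments": {
  "increments": [
    [[-0.08,-0.34,0],[0,0,0]],
    [[-0.08,-0.34,0],[0,0,0]],
    [[-0.08,-0.33,0],[0,0,0]],
    [[0.01,-0.19,0],[0,0,0]],
    [[0.01,-0.19,0],[0,0,0]],
    [[0.05,-0.22,0],[0,0,0]],
    [[0.05,-0.22,0],[0,0,0]],
    [[0,0,0],[0,0,0]],
    [[0,0,0],[0,0,0]]
  ]
}}

```text
time_s: 25.95
tool_pos: [0.5261, 0.1152, 0.1748]
tool_rot: [169.2, 90.0, -149.3]
force: [-0.2, 0.4, -0.0]
grip_width: 0.0005
```

```bash
python3 -c "
from h import *
plan(np.r_[w(.0262,0),.1679])
c=env.read_camera('scene');crop(c,280,120,160,180,3.3,'pics/j2.png')"
```

```text
t 25.95 pos [0.5261 0.1152 0.1748] seatframe [ 0.042  -0.0012] sign -1 force [-0.24  0.38 -0.04] grip 0.0005
rot needed deg [-0.06 -0.03 -0.01] scaled [-0.0005 -0.0003 -0.0001] q [ 21.5   9.7 -40.2 101.5   6.6  71.2  21. ]
shift tool(goal axes) mm [  6.9 -15.8  -1.2] scaled total [ 0.171 -0.394 -0.03 ]
```

View pics/j2.png

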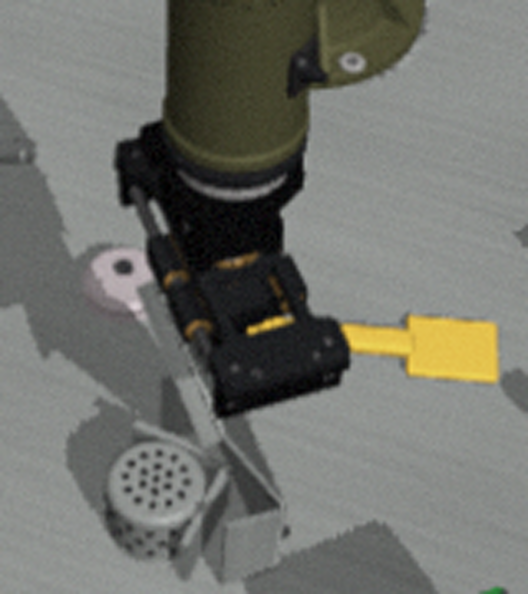

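The lid now leans forward and follows the fingertip. I'll continue along the arc.

Request:
{"name": "drive_tool", "arguments": {
  "increments": [
    [[0.085,-0.2,0],[0,0,0]],
    [[0.085,-0.2,0],[0,0,0]],
    [[0.13,-0.18,0],[0,0,0]],
    [[0.13,-0.18,0],[0,0,0]],
    [[0.165,-0.15,0],[0,0,0]],
    [[0.165,-0.15,0],[0,0,0]],
    [[0.19,-0.12,0],[0,0,0]],
    [[0.19,-0.12,0],[0,0,0]],
    [[0,0,0],[0,0,0]],
    [[0,0,0],[0,0,0]]
  ]
}}

```text
time_s: 27.0
tool_pos: [0.5604, 0.0764, 0.1292]
tool_rot: [153.2, 90.0, -165.3]
force: [0.2, 0.7, 1.3]
grip_width: 0.0006
```

```bash
python3 -c "
from h import *
plan(np.r_[w(-.0185,0),.094])
c=env.read_camera('scene');crop(c,280,120,160,180,3.3,'pics/k2.png')"
```

```text
t 27.0 pos [0.5604 0.0764 0.1292] seatframe [-0.0098 -0.0012] sign -1 force [0.15 0.72 1.35] grip 0.0006
rot needed deg [-0.05 -0.03 -0.01] scaled [-0.0004 -0.0002 -0.0001] q [ 22.5  15.5 -37.9 101.   10.3  67.   23. ]
shift tool(goal axes) mm [35.2 -8.7 -1.2] scaled total [ 0.88  -0.217 -0.03 ]
```

View pics/k2.png

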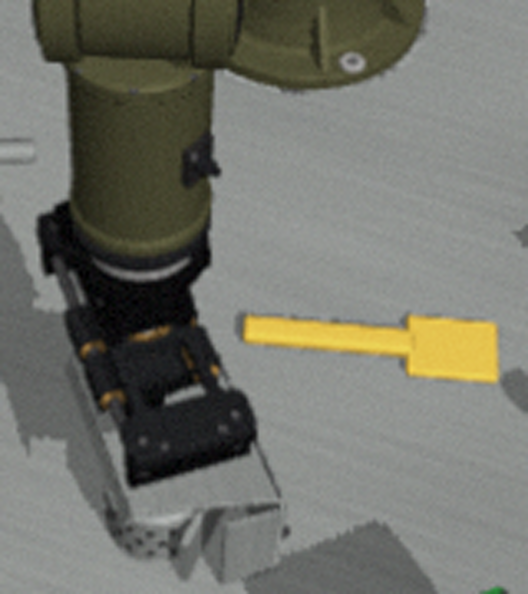

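Request:
{"name": "drive_tool", "arguments": {
  "increments": [
    [[0.2,-0.08,0],[0,0,0]],
    [[0.2,-0.07,0],[0,0,0]],
    [[0.2,-0.04,0],[0,0,0]],
    [[0.2,-0.03,0],[0,0,0]],
    [[0.05,0,0],[0,0,0]],
    [[0,0,0],[0,0,0]],
    [[0,0,0],[0,0,0]]
  ]
}}

```text
time_s: 27.75
tool_pos: [0.5662, 0.0701, 0.0954]
tool_rot: [142.6, 90.0, -175.9]
force: [-0.5, -0.1, -0.2]
grip_width: 0.0004
```

```bash
python3 -c "
from h import *
plan(np.r_[w(-.0185,0),.094]);frc(2)"
```

```text
t 27.75 pos [0.5662 0.0701 0.0954] seatframe [-0.0184 -0.0013] sign -1 force [-0.47 -0.12 -0.22] grip 0.0004
rot needed deg [-0.04 -0.02 -0.01] scaled [-0.0003 -0.0001 -0.0001] q [ 22.1  18.2 -37.1 102.2  12.1  63.6  22.4]
shift tool(goal axes) mm [ 1.4 -0.1 -1.3] scaled total [ 0.034 -0.001 -0.033]
F seat x,y -0.53 0.75 z -0.14 each x [ 0.2 -1.3]
```

Request:
{"name": "drive_tool", "arguments": {
  "increments": [
    [[0.03,0,0],[0,0,0]],
    [[0.03,0,0],[0,0,0]],
    [[0,0,0],[0,0,0]],
    [[0,0,0],[0,0,0]]
  ]
}}

```text
time_s: 28.25
tool_pos: [0.5665, 0.0701, 0.0944]
tool_rot: [-91.9, 90.0, -50.4]
force: [-3.0, -0.7, 7.3]
grip_width: 0.0005
```

```bash
python3 -c "
from h import *
plan();frc(2)"
```

```text
t 28.25 pos [0.5665 0.0701 0.0944] seatframe [-0.0187 -0.0016] sign -1 force [-2.96 -0.71  7.25] grip 0.0005
rot needed deg [-0.04 -0.    0.05] scaled [-0.0003 -0.      0.0004] q [ 22.   18.2 -37.  102.3  12.2  63.5  22.4]
F seat x,y 1.59 2.42 z 7.3 each x [1.4 1.8]
```

The lid is on a firm stop at 94 mm with 7 N. I'll withdraw and check.

Request:
{"name": "drive_tool", "arguments": {
  "increments": [
    [[-0.2,0,0],[0,0,0]],
    [[-0.6,0,0],[0,0,0]],
    [[-0.8,0,0],[0,0,0]],
    [[-0.8,0,0],[0,0,0]],
    [[-0.8,0,0],[0,0,0]],
    [[-0.5,-0.6,0],[0,0,0]],
    [[0,-0.8,0],[0,0,0]],
    [[0,-0.8,0],[0,0,0]],
    [[0,-0.8,0],[0,0,0]],
    [[0,-0.8,0],[0,0,0]]
  ]
}}

```text
time_s: 29.35
tool_pos: [0.6677, -0.045, 0.2414]
tool_rot: [-76.4, 90.0, -35.0]
force: [0.3, -0.4, -0.7]
grip_width: 0.0004
```

Request:
{"name": "drive_tool", "arguments": {
  "increments": [
    [[0,0,-0.6],[0,0,0]],
    [[0,0,-0.8],[0,0,0]],
    [[0,0,-0.8],[0,0,0]],
    [[0,0,-0.8],[0,0,0]],
    [[0,0,-0.8],[0,0,0]],
    [[0,0,-0.5],[0,0,0]],
    [[0,0,0],[0,0,0]],
    [[0,0,0],[0,0,0]]
  ]
}}

```text
time_s: 30.15
tool_pos: [0.5384, -0.1575, 0.2416]
tool_rot: [-39.2, 89.9, 2.2]
force: [0.4, 0.4, 0.0]
grip_width: 0.0002
```

```bash
python3 -c "
from h import *
plan()
c=env.read_camera('top');cv2.imwrite('pics/l1.png',c['frame'][:,:,::-1]);crop(c,240,160,160,120,5,'pics/l1c.png')
# predicted shut lid corners, top face
P=[np.r_[w(x,y),.094] for x,y in((.062,.064),(.062,-.064),(-.046,.064),(-.046,-.064))]
print(((proj(c,P)-[240,160])*5).round(0))
c=env.read_camera('scene');crop(c,240,180,160,120,5,'pics/l2.png')
print(((proj(c,P)-[240,180])*5).round(0))"
```

```text
t 30.15 pos [ 0.5384 -0.1575  0.2416] seatframe [-0.1705  0.1703] sign -1 force [0.45 0.42 0.04] grip 0.0002
rot needed deg [-0.08  0.05  0.04] scaled [-0.0006  0.0004  0.0003] q [ 42.1   9.1 -31.7  93.6   4.8  78.7  51.2]
[[357. 510.]
 [172. 296.]
 [539. 352.]
 [353. 141.]]
[[518. 229.]
 [622. 456.]
 [292. 292.]
 [383. 528.]]
```

View pics/l1c.png

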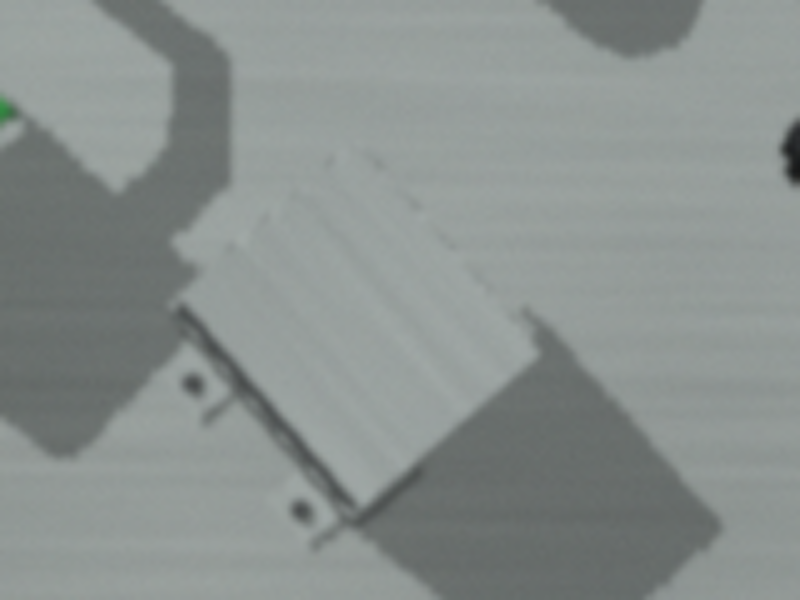

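View pics/l2.png

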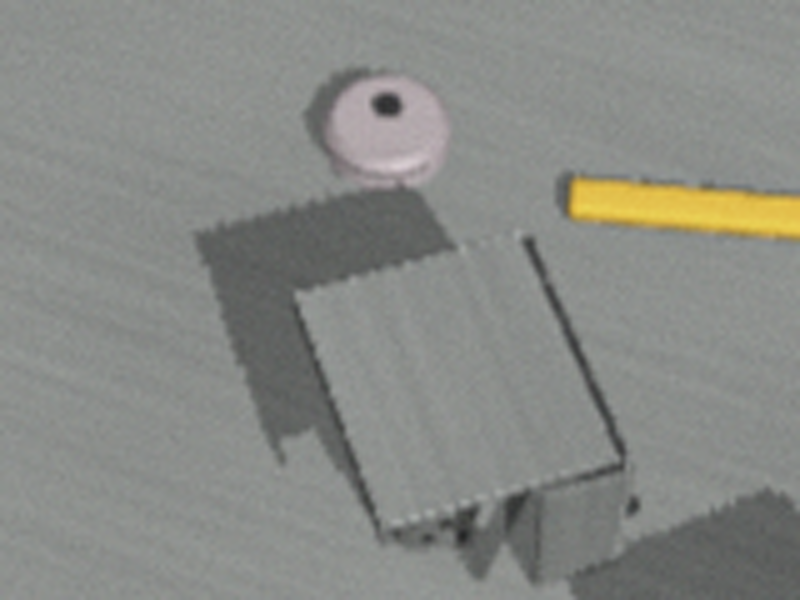

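View pics/l1.png

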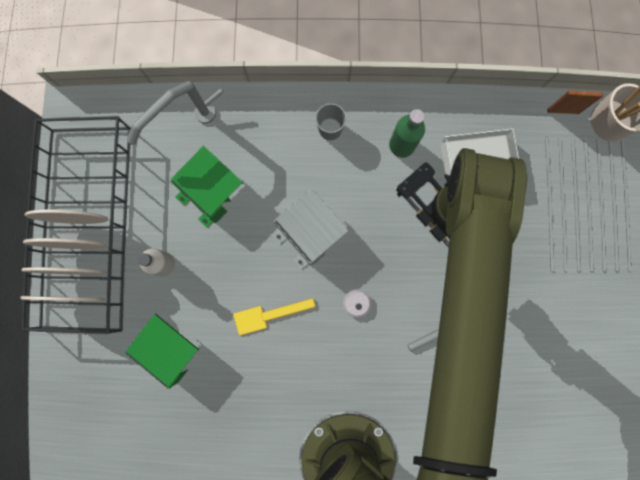

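The lid corners lie within about 3 px (crop) of the predicted shut pose in both views, and the bystanders are where they were. Handing in.

```bash
python3 -c "
from h import *
print(env.sign_off(), env.get_obs()['time_s'])"
```

```text
the job is handed in; nothing more can be done
the job is handed in; nothing more can be done
```

The basket is home in the V with the lid shut over it, and I handed the job in at about 30 s on the robot's clock. `sign_off` gives no verdict.

**Slide:** I gripped the basket at 3 N and slid it to the mouth of the V, then pushed it in with half-open fingers. The TCP height stayed at 10–11 mm throughout. At times the vertical force reached the basket's own weight (1.6 to 2.4 N), so I can't rule out a lift of a few tenths of a millimetre.

**Press:** I pressed with about 8 N straight along the V's centre line, and the sideways force was about zero. At 45° to both faces that load can only be carried by both at once, and each face stays well under 20 N. After I let go, the pictures showed the basket against both faces.

**Lid:** I swung the lid shut with the fingertips until it stopped at 94 mm with 7 N. Afterwards its corners matched the predicted shut position closely in both views.

**Checks that disagreed or were limited:**
- **Seat position:** the first camera measurements of the seat differed by 2–3 mm. I refined them and settled the final position by force.
- **Basket under the lid:** after closing, the basket could be seen only partly, so its position there rests on the pictures taken before closing.
- **Bystanders:** they look unmoved. In the last top view the arm hid parts of the spoon and salad box. The arm never went near the spoon, and it passed above the level of the box.

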